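# Tip the bike light out of the tall box into the dish

### The arm

A 7-joint arm with a two-finger parallel gripper is mounted at the origin on the work surface. World frame = base frame: x ahead of the robot, y to its left, z up, the work surface at z = 0. Lengths are in m, angles in rad, forces in N, time in s.
With the tool pointing down it reaches from about 0.4 to 0.85 m from the base axis. Payload 4.5 kg.
Tool frame: the origin (TCP) lies midway between the tips of the shut fingers; the grasp point (between the pads) lies 19 mm behind it; z points along the fingers, x is the direction in which the jaws open and shut, and the axes are right-handed (so a half turn about z gives the same grasp; the last joint's range is limited). The gripper opens to 88 mm and grips with 3 to 60 N. Pads are 18 mm wide; open, the fingers measure 123 mm over their backs; the gripper's body (75 mm by 187 mm) begins 45 mm behind the grasp point.
Start: joints at [-1.149, 0.689, -0.195, 1.565, 0.157, 0.902, -0.215], TCP at [0.236, 0.579, 0.239] pointing down, gripper open.
Joint ranges: [-3.01, 3.01], [-0.46, 2.08], [-1.47, 1.51], [0.13, 2.56], [-1, 4.14], [0.04, 2.09], [-2.66, 2.66]. Speed limits (rad/s): [2.57, 2.57, 3.14, 3.14, 3.14, 3.14, 3.14].

### API

Orientations are given as a unit quaternion [x, y, z, w].
In Python, from plant import r gives the robot as it stands. The module is installed in compiled form; this text tells all that it offers.
- The arm moves only by the tool play_rows, never from a script. Its argument "increments" is a list of rows, each a list of 7 numbers: the opening, from 0 (shut) to 1 (fully open), then the shift along the tool's x, y, z in mm, then the turn, a rotation vector about the tool's x, y, z in rad. In form: [[hand, dx, dy, dz, wx, wy, wz], ...]. A call has exactly 8 rows; each row shifts and turns the pose as measured when the row begins, along the tool's axes as they then stand; what a row does not reach is not made up. A row lasts 1/8 s, in which the tool goes at most 62.5 mm and 10.7 degrees, less where a joint would pass 70% of its speed; a pose out of reach is approached as far as the arm can. A call is refused whole if a number of a shift passes 62.5 or a number of a turn 0.188, either way. A call with a gripper value outside its range is refused whole. The fingers move at their own pace and stop on an object; "grip_force" is the grip in N (left out, the last holds). Time passes only in rows, so rows that do not move let the fingers close, or fill a call up. It gives the time, the measured TCP pose, the force and the opening at its end, in the units of the state.
- r.get_state(): the state, without advancing time (a new reading comes with each control period).
- r.snapshot(name): name is "scene" or "top" or "wrist"; returns the picture (420x560x3 uint8, red, green, blue); there is no depth.
- r.get_calibration(name): a dict with "fx", "fy", "cx", "cy" (pixels), "R" (3x3) and "t" (3): a world point X has camera coordinates R X + t. Camera axes: x right, y down, z forward; pixel columns grow to the right and rows downward; lengths in m; the calibration is good to about 2 mm. A picture is of the moment at which its call begins: read the wrist's pose just before it. get_calibration takes no time and is no camera call; for the wrist camera it gives the pose at the moment of the call.
- r.finish_job(): hands the job in, once; it reports no verdict.
The state is a dict: "clock": time; "q": joint angles; "qd": joint speeds; "joint_torque": joint torques, N m; "tool_pos": TCP position; "eef_rot": TCP orientation; "contact_force": force on the tool from outside, world axes, zero at the start; "moment": the same for the moment, N m; "opening": opening from 0.0 (shut) to 1.0 (fully open).
Only numpy, scipy, OpenCV 4.12 (cv2) and the standard library are available. Lean on these libraries where they do the work, as an engineer would, in place of code of your own. Each camera call takes 0.05 s, during which the arm holds its last target.

### The job

The bike light has dropped to the bottom of the tall black box that leans in its slanted rack, too deep to grip. First lift the glass votive jar out of the grey dish and stand it upright on a free spot of the wooden tray; then take the tall box out of the rack, tip it low over the dish so that the light slides out gently into the empty dish without the gripper touching the light, and lean the box fully home in the rack again as it was. Do not push the dish away or disturb the other things, and do not let the jar topple.

Things in the scene. Friction and masses are not known exactly. Their poses are not given: they have to be found in the camera images.
- jar_mid (a point): the small clear glass votive jar, open-topped, round, 54 mm across at the rim and 50 mm at the foot, 62 mm tall, about 130 g. It starts upright in the middle of the dish. Point: its centre, 31 mm above its underside; z axis: up through its mouth.
- dish: round grey ceramic dish, loose, 172 mm across the rim, 30 mm high, flat inner floor 6 mm above its underside and about 130 mm across, walls 5 mm thick. Origin: centre of its underside.
- tray: shallow brown wooden tray, fixed to the bench, 260 mm (its x) by 220 mm (its y), rim 16 mm high and 7 mm thick, floor 7 mm above the bench. Three bystanders lie on it and one quarter (towards its -x, -y corner) is roughly free. Origin: centre of its underside.
- holder_mid (a point): tall narrow black plastic box: square tube 52 x 52 mm, 170 long, walls 3, foot closed, mouth open, 170 g, loose. Point: centre of the tube, 85 mm from either end. z axis: along the tube to the mouth; x: across two plain flanks (grip these, 60 to 110 mm from the foot); +y: out of the face with a 16 mm slot. Starts in the rack, mouth leaning 50 degrees from vertical to the rack's -y, slot up.
- rack: fixed wooden rack, base 100 (x) by 175 mm (y), at most 105 mm high. A sloping board carries the tall box's lower face, a stop plate square to it the foot; two cheeks flank the lowest 40 mm of the box, 6 mm clear each side, up to 14 mm past its centre line. The box lifts out square to the board. Origin: centre of the underside; z up; the box leans to its -y.
- rack_seat (a point): where the centre of the tall box (holder_mid) is when home in the rack: 10 mm to -y of the rack's origin, 100 mm above the bench. Axes as the rack's (z up). The seated box has its x along the rack's x and its z 50 degrees from vertical towards the rack's -y, slot side up.
- light_mid (a point): the red plastic bike light: smooth cylinder 34 mm in diameter, 46 mm long, about 70 g, lying lengthwise at the closed foot of the tall box. Slippery: inside the box it begins to slide once the mouth points 14 to 21 degrees below level. Point: its centre, 23 mm from either end; z axis: its length.
- keybox: bystander on the tray: closed black plastic key box, 80 (its x) by 52 mm, 34 mm high. Origin: centre of its underside.
- carabiner: bystander on the tray: stainless carabiner lying flat, 77 (its x) by 47 mm, 9 mm thick. Origin: its middle, on the tray floor.
- tin: bystander on the tray: round flat tin, 70 mm across, 27 mm high. Origin: centre of its underside.
- bottle: bystander: upright stainless drinking bottle with a black cap, 66 mm across, 185 mm high, beside the dish (on the near or the far side). Origin: centre of its underside.
- brush: bystander: boot brush lying on the bench beside the dish (opposite the bottle), 50 (its x) by 150 mm (its y), 42 mm high. Origin: centre of its underside.
- torch: bystander: small torch lying beside the rack, 34 (its x) by 115 mm (its y), 28 mm high. Origin: on its underside, near the middle.
Not all that is in view belongs to the job. Leave any blue look-alike of the part that bears holder_mid alone. Of the things that look like the part that bears jar_mid, the larger one is meant.

How it is judged:
By the outcome, as a careful person would: the job done as asked, in the order asked, and still so for the second after the job is handed in, with the robot touching nothing.
It also fails if it takes over 72 s, if anything falls off the work surface, if the arm or the gripper's body presses on something with over 40 N, if the wrist force passes 120 N, or if a joint passes its speed limit or range.

## Working session

There is one attempt and no reset: what is moved stays moved. The work goes in short steps, Python scripts to look and compute and a tool call to move; the robot and the scene stay as the last step left them, time stands still between calls to the robot, and variables do not carry over. Pictures are saved under pics/ and viewed, and the job is handed in when it is done.

Besides the shell and the picture viewer there is one more tool, called after "Emit:" as name(argument=value, ...) on one line, values as JSON. play_rows: Moves the arm, as the interface text tells. Its arguments: {"type":"object","properties":{"increments":{"type":"array"},"grip_force":{"type":"number"}},"required":["increments"]}

```bash
mkdir -p pics
python3 - <<'E'
from plant import r
import cv2,numpy as np
print(r.get_state())
for n in ("scene","top","wrist"):
    im=r.snapshot(n); cv2.imwrite(f"pics/{n}0.png",im[:,:,::-1])
    print(n,r.get_calibration(n))
E
```

```text
{'clock': 0.0, 'q': array([-1.14920496,  0.69001171, -0.19448576,  1.56631623,  0.15734076,
        0.90253159, -0.21509161]), 'qd': array([-0.00104486, -0.00039829,  0.00066519,  0.00084758,  0.00267291,
        0.0004509 , -0.00102934]), 'joint_torque': array([-1.50916167e-04, -5.27559292e+01, -1.26663845e+00, -1.53431726e+01,
       -5.24907745e-02,  6.32171912e-03,  1.59587330e-04]), 'tool_pos': array([0.23617337, 0.57797864, 0.23789945]), 'eef_rot': array([ 8.30077556e-01,  5.57647176e-01, -7.21663758e-04,  5.96780766e-04]), 'contact_force': array([ 0.37723301,  0.26160292, -0.30215073]), 'moment': array([0.00059101, 0.02799708, 0.00695662]), 'opening': 0.9991008368232223}
scene {'fx': 467.17748597368654, 'fy': 467.17748597368654, 'cx': 272.9124270442749, 'cy': 203.65854810037834, 'R': array([[-0.66105777,  0.75030092,  0.00715259],
       [ 0.49274575,  0.44128654, -0.74997855],
       [-0.56586594, -0.49225473, -0.66142348]]), 't': array([ 0.2924353 , -0.17594134,  1.4664049 ])}
top {'fx': 440.681650410651, 'fy': 440.681650410651, 'cx': 285.7835659308343, 'cy': 210.05294920610476, 'R': array([[ 0.01711321, -0.99985047, -0.0024843 ],
       [-0.99600741, -0.01682961, -0.08766986],
       [ 0.08761494,  0.0039747 , -0.99614649]]), 't': array([0.05171204, 0.50015488, 1.39875811])}
wrist {'fx': 353.26004464238537, 'fy': 353.26004464238537, 'cx': 274.731495122936, 'cy': 206.89646703790933, 'R': array([[ 0.37805065,  0.92578246, -0.00213243],
       [ 0.8877446 , -0.36186217,  0.28454401],
       [ 0.26265421, -0.1094651 , -0.95866061]]), 't': array([-0.62337921, -0.03958021,  0.38978383])}
```

View pics/scene0.png

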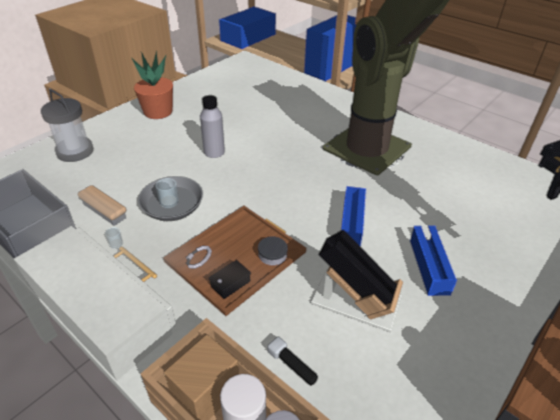

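View pics/top0.png

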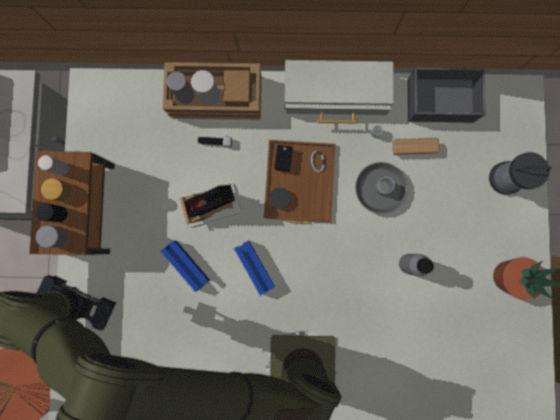

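View pics/wrist0.png

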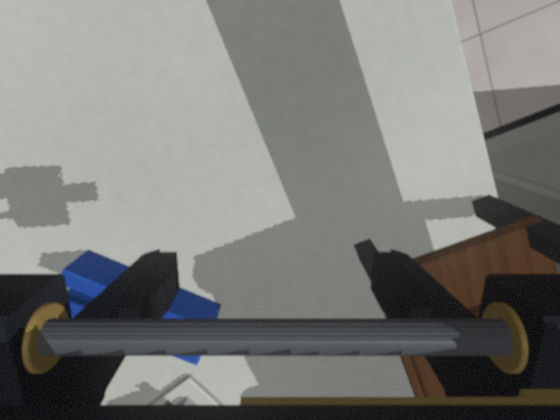

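The dish with the jar sits at top (382,188). The smaller look-alike jar is at top (376,131). The tray is at (300,182), with its free quarter probably at the lower right. The black box in the rack is at (208,203), and there are blue look-alikes at (185,265) and (254,268). I'll enlarge these areas.

Run:
```python
import cv2,numpy as np
t=cv2.imread("pics/top0.png"); s=cv2.imread("pics/scene0.png")
a=cv2.resize(t[120:240,160:300],None,fx=5,fy=5,interpolation=cv2.INTER_CUBIC)
b=cv2.resize(t[110:230,280:440],None,fx=5,fy=5,interpolation=cv2.INTER_CUBIC)
c=cv2.resize(s[160:340,130:410],None,fx=2.8,fy=2.8,interpolation=cv2.INTER_CUBIC)
cv2.imwrite("pics/a1.png",a);cv2.imwrite("pics/b1.png",b);cv2.imwrite("pics/c1.png",c)
```

```text
(no output)
```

View pics/a1.png

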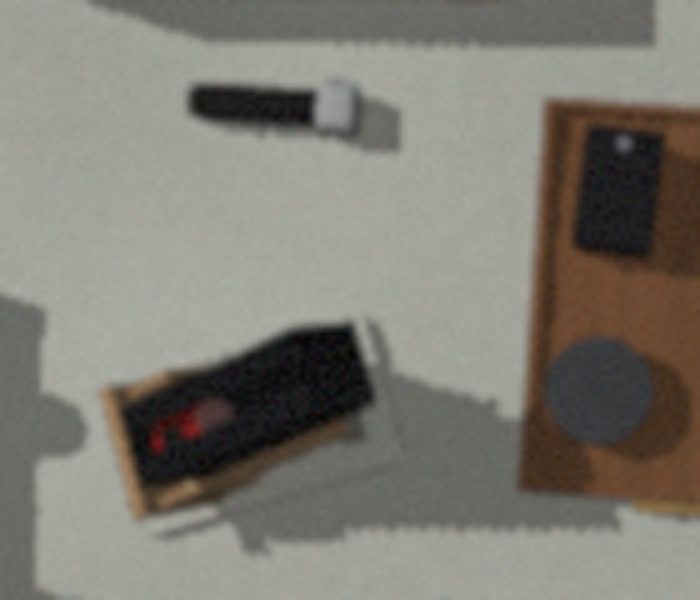

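View pics/b1.png

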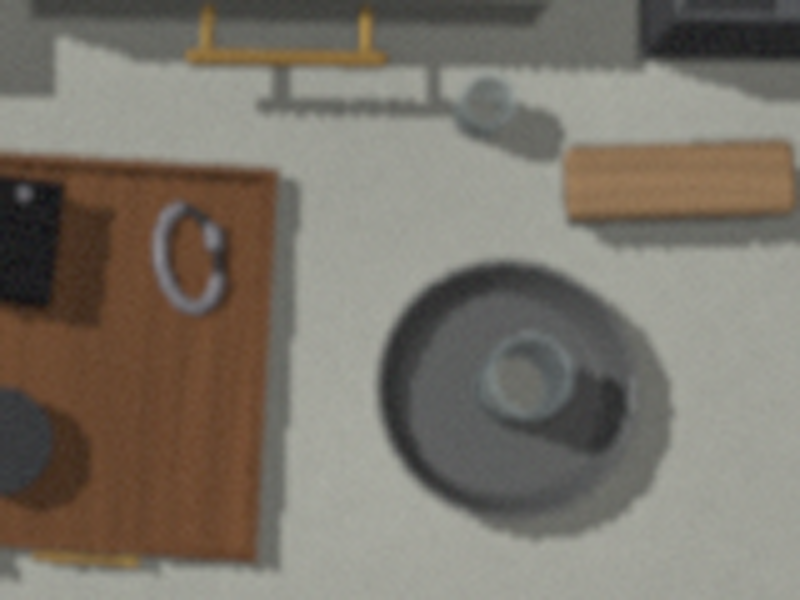

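View pics/c1.png

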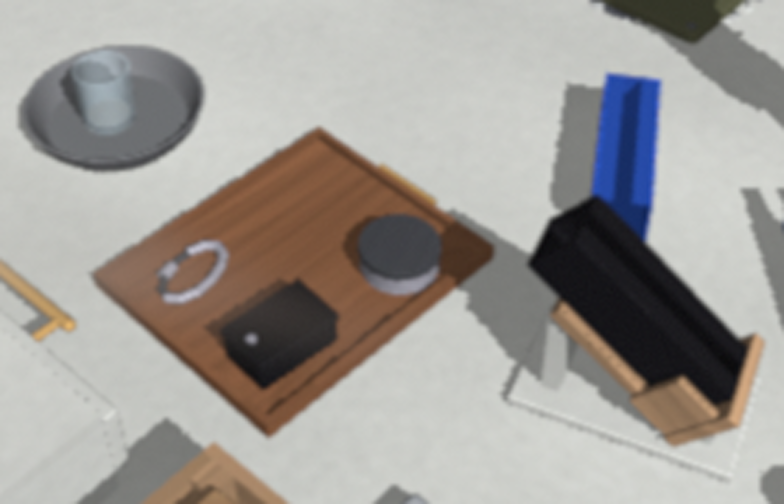

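```bash
cat > h.py <<'E'
import numpy as np
from plant import r
def ray(cal,u,v):
    d=np.array([(u-cal['cx'])/cal['fx'],(v-cal['cy'])/cal['fy'],1.0])
    R=np.array(cal['R']);t=np.array(cal['t'])
    o=-R.T@t; d=R.T@d
    return o,d/np.linalg.norm(d)
def onz(cal,u,v,z):
    o,d=ray(cal,u,v); return o+d*(z-o[2])/d[2]
def tri(*L):
    A=np.zeros((3,3));b=np.zeros(3)
    for o,d in L:
        P=np.eye(3)-np.outer(d,d);A+=P;b+=P@o
    p=np.linalg.solve(A,b)
    return p,[np.linalg.norm((np.eye(3)-np.outer(d,d))@(p-o)) for o,d in L]
def proj(cal,X):
    c=np.array(cal['R'])@np.array(X)+cal['t']; return np.array([c[0]/c[2]*cal['fx']+cal['cx'],c[1]/c[2]*cal['fy']+cal['cy']])
E
python3 - <<'E'
from h import *
np.set_printoptions(precision=4,suppress=True)
T=r.get_calibration("top");S=r.get_calibration("scene")
A=lambda u,v:((u)/5+160-.4,v/5+120-.4)
B=lambda u,v:((u)/5+280-.4,v/5+110-.4)
C=lambda u,v:((u)/2.8+130-.3,v/2.8+160-.3)
for n,p,z in [("jar",B(532,372),.068),("dish",B(505,388),.03),("tr1",B(277,172),.016),("tr2",B(257,560),.016),("tr3",A(548,100),.016),("tr4",A(520,490),.016),("carab",B(190,255),.012),("tin",A(600,390),.034),("key",A(620,190),.04),("bottle",(424,266),.185),
 ("mouthtop1",A(290,330),.175),("m_low1",A(355,322),.142),("m_low2",A(375,400),.142),("base_r",A(402,458),.0),("base_l",A(160,535),.0)]:
    print(n,p,onz(T,*p,z))
print("jar tri",tri(ray(T,*B(532,372)),ray(S,*C(103,68))))
print("dish from scene rim", onz(S,*C(112,106),.03))
E
```

```text
jar (386.0, 184.0) [ 0.5824 -0.2526  0.068 ]
dish (380.6, 187.2) [ 0.5775 -0.2437  0.03  ]
tr1 (335.0, 144.0) [ 0.7199 -0.0975  0.016 ]
tr2 (331.0, 221.6) [ 0.4648 -0.0864  0.016 ]
tr3 (269.20000000000005, 139.6) [0.7311 0.1187 0.016 ]
tr4 (263.6, 217.6) [0.474  0.1315 0.016 ]
carab (317.6, 160.6) [ 0.6646 -0.0413  0.012 ]
tin (279.6, 197.6) [0.5379 0.0807 0.034 ]
key (283.6, 157.6) [0.6669 0.0701 0.04  ]
bottle (424, 266) [ 0.3331 -0.3327  0.185 ]
mouthtop1 (217.6, 185.6) [0.5534 0.2579 0.175 ]
m_low1 (230.6, 184.0) [0.5635 0.2248 0.142 ]
m_low2 (234.6, 199.6) [0.5171 0.2116 0.142 ]
base_r (240.0, 211.2) [0.4948 0.2101 0.    ]
base_l (191.6, 226.6) [0.4417 0.3669 0.    ]
jar tri (array([ 0.5808, -0.2509,  0.0681]), [np.float64(0.0022056109171443338), np.float64(0.002205610917144302)])
dish from scene rim [ 0.5839 -0.2388  0.03  ]
```

```bash
cat >> h.py <<'E'
from scipy.spatial.transform import Rotation as Ro, Slerp
def RT(yaw,tilt=0.0):
    """jaw x-axis at world yaw; tilt 0 = down. tilt>0: the hand leans toward rack +y side (tool z heads to -y), about jaw axis"""
    x=np.array([np.cos(yaw),np.sin(yaw),0]);yh=np.array([-np.sin(yaw),np.cos(yaw),0])
    z=-np.cos(tilt)*np.array([0,0,1])-np.sin(tilt)*yh
    return np.column_stack([x,np.cross(z,x),z])
def plan(p1,R1,n,hand,nmax=8,start=None,quiet=False):
    s=r.get_state()
    p0,R0=(np.array(s['tool_pos']),Ro.from_quat(s['eef_rot'])) if start is None else start
    R1=Ro.from_matrix(R1); w=(R0.inv()*R1).as_rotvec(); p1=np.array(p1)
    rows=[]
    for i in range(min(n,nmax)):
        Rc=R0*Ro.from_rotvec(w*i/n)
        d=Rc.inv().apply((p1-p0)/n)*1000
        rows.append([hand]+[round(float(x),1) for x in d]+[round(float(x),3) for x in w/n])
    while len(rows)<8: rows.append([hand,0,0,0,0,0,0])
    print("dist mm",np.round((p1-p0)*1000,1),"rot",np.round(w,3)); print(rows)
    k=min(n,nmax); return (p0+(p1-p0)*k/n, R0*Ro.from_rotvec(w*k/n))
E
python3 - <<'E'
from h import *
st=plan([.581,-.25,.25],RT(0.1),18,1.0)
plan([.581,-.25,.25],RT(0.1),10,1.0,start=st)
E
```

```text
dist mm [ 344.8 -828.1   11.9] rot [1.000e-03 1.000e-03 1.083e+00]
[[1.0, -35.3, 35.1, -0.6, 0.0, 0.0, 0.06], [1.0, -33.2, 37.2, -0.6, 0.0, 0.0, 0.06], [1.0, -30.9, 39.1, -0.6, 0.0, 0.0, 0.06], [1.0, -28.5, 40.9, -0.6, 0.0, 0.0, 0.06], [1.0, -26.0, 42.5, -0.6, 0.0, 0.0, 0.06], [1.0, -23.4, 44.0, -0.6, 0.0, 0.0, 0.06], [1.0, -20.7, 45.4, -0.6, 0.0, 0.0, 0.06], [1.0, -17.9, 46.5, -0.6, 0.0, 0.0, 0.06]]
dist mm [ 191.6 -460.1    6.6] rot [0.    0.001 0.602]
[[1.0, -15.1, 47.5, -0.6, 0.0, 0.0, 0.06], [1.0, -12.2, 48.3, -0.6, 0.0, 0.0, 0.06], [1.0, -9.3, 49.0, -0.6, 0.0, 0.0, 0.06], [1.0, -6.3, 49.4, -0.6, 0.0, 0.0, 0.06], [1.0, -3.3, 49.7, -0.6, 0.0, 0.0, 0.06], [1.0, -0.3, 49.8, -0.7, 0.0, 0.0, 0.06], [1.0, 2.7, 49.8, -0.7, 0.0, 0.0, 0.06], [1.0, 5.7, 49.5, -0.7, 0.0, 0.0, 0.06]]
```

Emit:
play_rows(increments=[[1,-35,35,-2,0,0,0.06],[1,-33,37,-2,0,0,0.06],[1,-31,39,-2,0,0,0.06],[1,-28,41,-1,0,0,0.06],[1,-26,42,-1,0,0,0.06],[1,-23,44,0,0,0,0.06],[1,-21,45,0,0,0,0.06],[1,-18,46,0,0,0,0.06]])

```text
clock: 1.15
tool_pos: [0.3887, 0.204, 0.2443]
eef_rot: [0.94, 0.341, -0.001, -0.001]
contact_force: [0.6, 0.2, 0.7]
opening: 0.999
```

Run:
```python
from h import *
import cv2
np.set_printoptions(precision=4,suppress=True)
np.save("wc1.npy",r.get_calibration("wrist"),allow_pickle=True)
cv2.imwrite("pics/w1.png",r.snapshot("wrist")[:,:,::-1])
plan([.581,-.25,.25],RT(0.1),9,1.0)
```

```text
dist mm [ 190.2 -446.1    5.9] rot [0.004 0.004 0.583]
[[1.0, -14.9, 51.8, -0.4, 0.0, 0.0, 0.065], [1.0, -11.5, 52.6, -0.5, 0.0, 0.0, 0.065], [1.0, -8.1, 53.3, -0.5, 0.0, 0.0, 0.065], [1.0, -4.6, 53.7, -0.5, 0.0, 0.0, 0.065], [1.0, -1.1, 53.9, -0.5, 0.0, 0.0, 0.065], [1.0, 2.4, 53.8, -0.6, 0.0, 0.0, 0.065], [1.0, 5.8, 53.6, -0.6, 0.0, 0.0, 0.065], [1.0, 9.3, 53.1, -0.6, 0.0, 0.0, 0.065]]
```

View pics/w1.png

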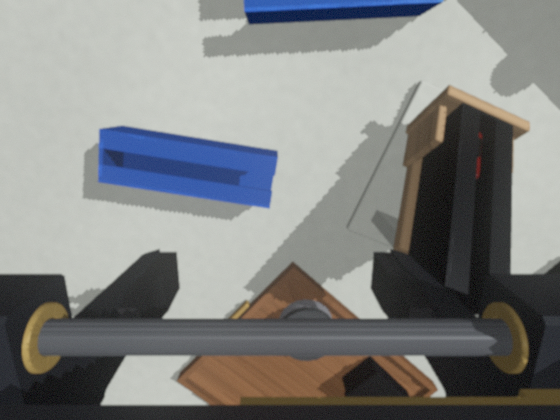

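The wrist view shows the rack base's -x edge from (420,83) to (347,227), the box with its slot and the red light at (477,155), and the blue look-alikes.

Run:
```python
from h import *
np.set_printoptions(precision=4,suppress=True)
W=np.load("wc1.npy",allow_pickle=True).item();T=r.get_calibration("top")
for z in(0,.006):
  a=onz(W,420,83,z);b=onz(W,347,227,z);print(a,b,np.linalg.norm(a-b),np.degrees(np.arctan2(-(a-b)[0],(a-b)[1])))
for p in [(240.0,211.2),(191.6,226.6)]: print(onz(T,*p,.006))
```

```text
[0.4453 0.3713 0.    ] [0.496  0.2062 0.    ] 0.17268065653051062 17.055113350343223
[0.4438 0.3696 0.006 ] [0.4936 0.207  0.006 ] 0.17002374069529524 17.055113350343216
[0.4943 0.2095 0.006 ]
[0.4414 0.3656 0.006 ]
```

Emit:
play_rows(increments=[[1,-15,52,0,0,0,0.065],[1,-11,53,0,0,0,0.065],[1,-8,53,0,0,0,0.065],[1,-5,54,0,0,0,0.065],[1,-1,54,0,0,0,0.065],[1,2,54,0,0,0,0.065],[1,6,54,0,0,0,0.065],[1,9,53,0,0,0,0.065]])

```text
clock: 2.2
tool_pos: [0.5629, -0.2082, 0.2448]
eef_rot: [0.997, 0.078, -0.0, 0.0]
contact_force: [-0.7, 0.2, 0.8]
opening: 1.0
```

Run:
```python
from h import *
import cv2
np.set_printoptions(precision=4,suppress=True)
np.save("wc2.npy",r.get_calibration("wrist"),allow_pickle=True)
cv2.imwrite("pics/w2.png",r.snapshot("wrist")[:,:,::-1])
print(r.get_state()['q'])
```

```text
[ 0.2719  0.6488  0.0282  1.6343 -0.0118  0.8535  0.4465]
```

View pics/w2.png

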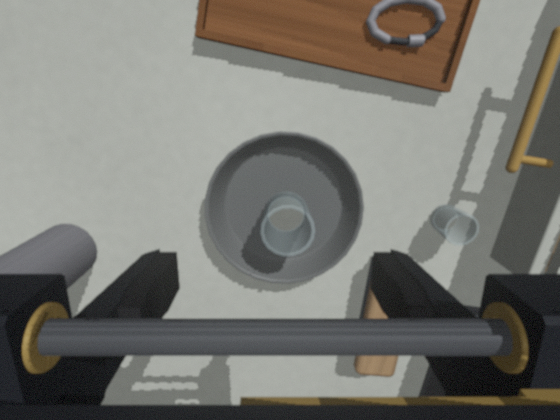

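Run:
```python
from h import *
np.set_printoptions(precision=4,suppress=True)
W=np.load("wc2.npy",allow_pickle=True).item();T=r.get_calibration("top");S=r.get_calibration("scene")
print("jar w",onz(W,288,229.5,.068), np.linalg.norm(onz(W,262,229.5,.068)-onz(W,314.5,229.5,.068)))
print("tri",tri(ray(W,288,229.5),ray(T,386,184),ray(S,166.5,184)))
print("dish",onz(W,284,207,.03),np.linalg.norm(onz(W,205,207,.03)-onz(W,363,207,.03)))
import cv2
im=cv2.imread("pics/w2.png");cv2.imwrite("pics/w2c.png",cv2.resize(im[120:290,195:495],None,fx=2.6,fy=2.6))
```

```text
jar w [ 0.5825 -0.2518  0.068 ] 0.05094359944330401
tri (array([ 0.5814, -0.251 ,  0.0685]), [np.float64(0.0012021887456370515), np.float64(0.0016886356329877978), np.float64(0.0028022273786576847)])
dish [ 0.5777 -0.241   0.03  ] 0.16814547300270563
```

View pics/w2c.png

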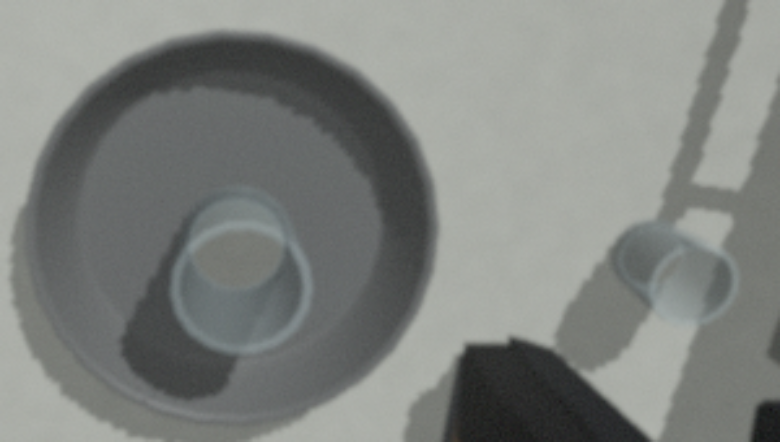

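In the crop, the dish jar's rim at (241,286) is clearly larger than the bench jar's at (694,284), so the dish jar is the one meant. It sits at (0.582, -0.251).

Run:
```python
from h import *
st=plan([.582,-.251,.12],RT(0.1),4,1.0)
plan([.582,-.251,.032],RT(0.1),4,1.0,start=st)
```

```text
dist mm [  17.5  -32.9 -125. ] rot [ 0.01  -0.001  0.044]
[[1.0, 3.1, 8.5, 31.3, 0.002, -0.0, 0.011], [1.0, 3.2, 8.5, 31.3, 0.002, -0.0, 0.011], [1.0, 3.3, 8.6, 31.3, 0.002, -0.0, 0.011], [1.0, 3.4, 8.6, 31.3, 0.002, -0.0, 0.011], [1.0, 0, 0, 0, 0, 0, 0], [1.0, 0, 0, 0, 0, 0, 0], [1.0, 0, 0, 0, 0, 0, 0], [1.0, 0, 0, 0, 0, 0, 0]]
dist mm [  0.   0. -88.] rot [0. 0. 0.]
[[1.0, 0.0, -0.0, 22.0, 0.0, 0.0, 0.0], [1.0, 0.0, -0.0, 22.0, 0.0, 0.0, 0.0], [1.0, 0.0, -0.0, 22.0, 0.0, 0.0, 0.0], [1.0, 0.0, -0.0, 22.0, 0.0, 0.0, 0.0], [1.0, 0, 0, 0, 0, 0, 0], [1.0, 0, 0, 0, 0, 0, 0], [1.0, 0, 0, 0, 0, 0, 0], [1.0, 0, 0, 0, 0, 0, 0]]
```

Emit:
play_rows(increments=[[1,4,9,25,0.002,0,0.011],[1,4,9,25,0.002,0,0.011],[1,4,9,25,0.002,0,0.011],[1,4,9,25,0.002,0,0.011],[1,0,0,20,0,0,0],[1,0,0,0,0,0,0],[1,0,0,0,0,0,0],[1,0,0,0,0,0,0]])

```text
clock: 3.25
tool_pos: [0.5866, -0.2537, 0.1215]
eef_rot: [0.999, 0.049, 0.001, 0.001]
contact_force: [-0.7, -0.2, -0.2]
opening: 0.999
```

Run:
```python
from h import *
import cv2
np.save("wc3.npy",r.get_calibration("wrist"),allow_pickle=True)
cv2.imwrite("pics/w3.png",r.snapshot("wrist")[:,:,::-1])
plan([.582,-.251,.032],RT(0.1),5,1.0)
```

```text
dist mm [ -4.8   2.7 -89.6] rot [ 0.002 -0.002 -0.002]
[[1.0, -0.9, -0.7, 17.9, 0.0, -0.0, -0.0], [1.0, -0.9, -0.7, 17.9, 0.0, -0.0, -0.0], [1.0, -0.9, -0.7, 17.9, 0.0, -0.0, -0.0], [1.0, -0.9, -0.7, 17.9, 0.0, -0.0, -0.0], [1.0, -0.9, -0.6, 17.9, 0.0, -0.0, -0.0], [1.0, 0, 0, 0, 0, 0, 0], [1.0, 0, 0, 0, 0, 0, 0], [1.0, 0, 0, 0, 0, 0, 0]]
```

View pics/w3.png

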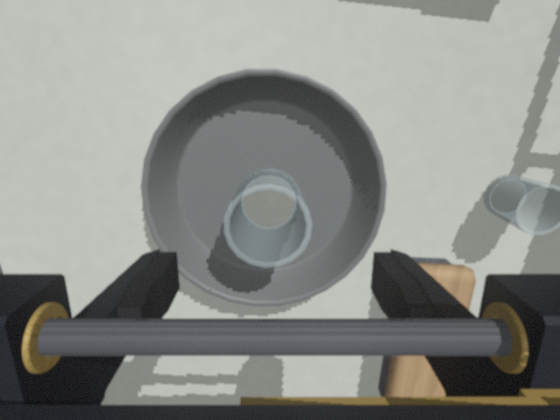

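Run:
```python
from h import *
np.set_printoptions(precision=4,suppress=True)
W=np.load("wc3.npy",allow_pickle=True).item();T=r.get_calibration("top")
for v in (223,226):print("jar w",onz(W,268,v,.068), np.linalg.norm(onz(W,224,v,.068)-onz(W,312,v,.068)))
print("dish",onz(W,264.5,187,.03),np.linalg.norm(onz(W,143,187,.03)-onz(W,386,187,.03)))
```

```text
jar w [ 0.5824 -0.2506  0.068 ] 0.05241782171674138
jar w [ 0.5825 -0.2525  0.068 ] 0.05255309593343194
dish [ 0.5781 -0.238   0.03  ] 0.16723082558500824
```

The dish is at about (0.578, -0.241), and the jar reading agrees with the earlier one. I'll go down and close.

Emit:
play_rows(increments=[[1,-1,-1,22,0,0,0],[1,-1,-1,22,0,0,0],[1,-1,-1,22,0,0,0],[1,-1,0,20,0,0,0],[1,0,0,3,0,0,0],[0.5,0,0,0,0,0,0],[0.4,0,0,0,0,0,0],[0.4,0,0,0,0,0,0]], grip_force=15)

```text
clock: 4.3
tool_pos: [0.5877, -0.253, 0.0364]
eef_rot: [0.999, 0.049, 0.007, 0.003]
contact_force: [-0.5, 0.7, 0.4]
opening: 0.685
```

Emit:
play_rows(increments=[[0.65,-5,0,0,0,0,0],[0.55,0,0,0,0,0,0],[0.4,0,0,0,0,0,0],[0.4,0,0,0,0,0,0],[0.4,0,0,0,0,0,0],[0.4,0,0,-10,0,0,0],[0.4,0,0,-20,0,0,0],[0.4,0,0,-20,0,0,0]], grip_force=15)

```text
clock: 5.3
tool_pos: [0.581, -0.2529, 0.0888]
eef_rot: [0.999, 0.049, 0.006, 0.003]
contact_force: [0.1, 0.0, -1.2]
opening: 0.591
```

Run:
```python
from h import *
import cv2
cv2.imwrite("pics/w4.png",r.snapshot("wrist")[:,:,::-1])
s=r.get_state();print(s['contact_force'],s['opening'],s['tool_pos'])
```

```text
[ 1.08434657  0.11802978 -0.30860341] 0.5965559020188749 [ 0.58256872 -0.2537108   0.09165942]
```

View pics/w4.png

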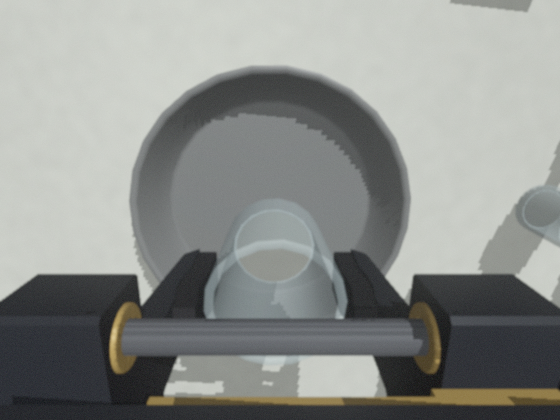

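Run:
```python
from h import *
st=plan([.575,-.235,.15],RT(0.1),2,.4)
st=plan([.515,-.028,.12],RT(0.1),5,.4,start=st)
plan([.515,-.028,.05],RT(0.1),4,.4,start=st)
```

```text
dist mm [-7.6 18.7 58.3] rot [ 0.009 -0.016 -0.002]
[[0.4, -2.4, -9.4, -29.3, 0.004, -0.008, -0.001], [0.4, -2.6, -9.6, -29.2, 0.004, -0.008, -0.001], [0.4, 0, 0, 0, 0, 0, 0], [0.4, 0, 0, 0, 0, 0, 0], [0.4, 0, 0, 0, 0, 0, 0], [0.4, 0, 0, 0, 0, 0, 0], [0.4, 0, 0, 0, 0, 0, 0], [0.4, 0, 0, 0, 0, 0, 0]]
dist mm [-60. 207. -30.] rot [0. 0. 0.]
[[0.4, -7.8, -42.4, 6.0, 0.0, 0.0, 0.0], [0.4, -7.8, -42.4, 6.0, 0.0, 0.0, 0.0], [0.4, -7.8, -42.4, 6.0, 0.0, 0.0, 0.0], [0.4, -7.8, -42.4, 6.0, 0.0, 0.0, 0.0], [0.4, -7.8, -42.4, 6.0, 0.0, 0.0, 0.0], [0.4, 0, 0, 0, 0, 0, 0], [0.4, 0, 0, 0, 0, 0, 0], [0.4, 0, 0, 0, 0, 0, 0]]
dist mm [  0.  -0. -70.] rot [0. 0. 0.]
[[0.4, -0.0, 0.0, 17.5, 0.0, 0.0, 0.0], [0.4, -0.0, 0.0, 17.5, 0.0, 0.0, 0.0], [0.4, -0.0, 0.0, 17.5, 0.0, 0.0, 0.0], [0.4, -0.0, 0.0, 17.5, 0.0, 0.0, 0.0], [0.4, 0, 0, 0, 0, 0, 0], [0.4, 0, 0, 0, 0, 0, 0], [0.4, 0, 0, 0, 0, 0, 0], [0.4, 0, 0, 0, 0, 0, 0]]
```

Emit:
play_rows(increments=[[0.4,-2,-9,-29,0.004,-0.008,0],[0.4,-3,-10,-29,0.004,-0.008,0],[0.4,-8,-42,6,0,0,0],[0.4,-8,-42,6,0,0,0],[0.4,-8,-42,6,0,0,0],[0.4,-8,-42,6,0,0,0],[0.4,-8,-30,6,0,0,0],[0.4,0,-10,20,0,0,0]])

```text
clock: 6.35
tool_pos: [0.5195, -0.0278, 0.1094]
eef_rot: [0.999, 0.047, 0.009, 0.002]
contact_force: [0.9, -0.5, -1.6]
opening: 0.596
```

Run:
```python
from h import *
plan([.515,-.028,.043],RT(0.1),5,.4)
```

```text
dist mm [ -4.5  -0.2 -66.4] rot [ 0.006 -0.019 -0.006]
[[0.4, -1.2, -0.1, 13.3, 0.001, -0.004, -0.001], [0.4, -1.1, -0.1, 13.3, 0.001, -0.004, -0.001], [0.4, -1.1, -0.1, 13.3, 0.001, -0.004, -0.001], [0.4, -1.0, -0.1, 13.3, 0.001, -0.004, -0.001], [0.4, -1.0, -0.1, 13.3, 0.001, -0.004, -0.001], [0.4, 0, 0, 0, 0, 0, 0], [0.4, 0, 0, 0, 0, 0, 0], [0.4, 0, 0, 0, 0, 0, 0]]
```

Emit:
play_rows(increments=[[0.4,-2,0,20,0,0,0],[0.4,-2,0,20,0,0,0],[0.4,-1,0,17,0,0,0],[0.4,-1,0,8,0,0,0],[0.4,0,0,3,0,0,0],[0.4,0,0,2,0,0,0],[0.4,0,0,0,0,0,0],[0.4,0,0,0,0,0,0]])

```text
clock: 7.35
tool_pos: [0.5191, -0.0261, 0.0419]
eef_rot: [0.999, 0.049, 0.014, 0.002]
contact_force: [0.1, 0.2, -0.4]
opening: 0.593
```

Emit:
play_rows(increments=[[0.4,0,0,2,0,-0.01,0],[0.4,0,0,2,0,-0.005,0],[0.4,0,0,1,0,0,0],[0.4,0,0,1,0,0,0],[0.4,0,0,1,0,0,0],[0.4,0,0,1,0,0,0],[0.4,0,0,0,0,0,0],[0.4,0,0,0,0,0,0]])

```text
clock: 8.35
tool_pos: [0.5196, -0.026, 0.038]
eef_rot: [0.999, 0.049, 0.007, 0.002]
contact_force: [0.2, -1.1, -2.2]
opening: 0.594
```

Emit:
play_rows(increments=[[0.4,0,0,1.5,0,0,0],[0.4,0,0,1.5,0,0,0],[0.4,0,0,1.5,0,0,0],[0.4,0,0,1.5,0,0,0],[0.4,0,0,1.5,0,0,0],[0.4,0,0,1,0,0,0],[0.4,0,0,0,0,0,0],[0.4,0,0,0,0,0,0]])

```text
clock: 9.35
tool_pos: [0.5199, -0.026, 0.0376]
eef_rot: [0.999, 0.05, 0.009, 0.002]
contact_force: [-0.3, 0.4, 1.0]
opening: 0.589
```

Run:
```python
from h import *
import cv2
im=r.snapshot("scene")[:,:,::-1];cv2.imwrite("pics/s5.png",cv2.resize(im[150:330,110:390],None,fx=2.8,fy=2.8))
s=r.get_state();print(s['contact_force'],s['opening'],s['tool_pos'],s['eef_rot'])
```

```text
[-0.43975925  0.75121422  1.21515688] 0.5977456698281579 [ 0.51990452 -0.02596115  0.03756925] [0.99871008 0.04989042 0.00923327 0.00196529]
```

View pics/s5.png

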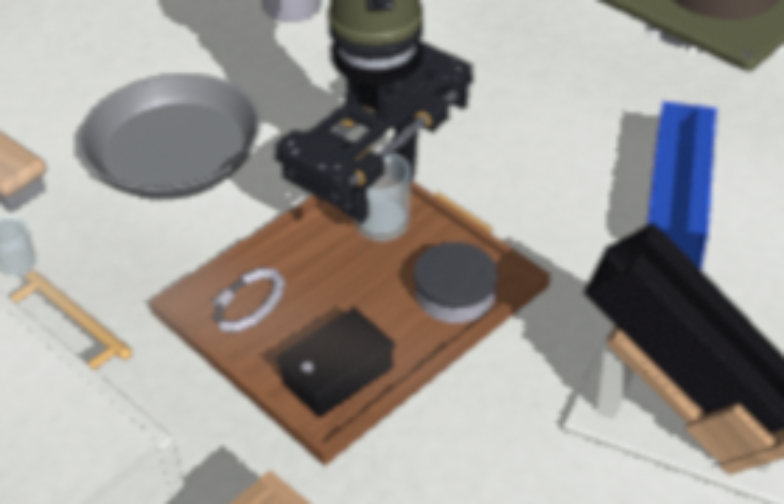

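The jar stands on the tray at (383,225) in the crop, and the force sign flipped on contact. I'll open slowly and lift.

Emit:
play_rows(increments=[[0.65,0,0,0,0,0,0],[0.75,0,0,0,0,0,0],[0.9,0,0,0,0,0,0],[0.9,0,0,-10,0,0,0],[0.9,0,0,-30,0,0,0],[0.9,0,0,-40,0,0,0],[0.9,0,0,-50,0,0,0],[0.9,0,0,-50,0,0,0]])

```text
clock: 10.4
tool_pos: [0.5143, -0.0254, 0.221]
eef_rot: [0.999, 0.05, 0.006, 0.002]
contact_force: [0.6, 0.3, -0.2]
opening: 0.9
```

Run:
```python
from h import *
import cv2
im=r.snapshot("scene")[:,:,::-1];cv2.imwrite("pics/s6.png",cv2.resize(im[150:330,110:390],None,fx=2.8,fy=2.8))
np.save("wc6.npy",r.get_calibration("wrist"),allow_pickle=True)
cv2.imwrite("pics/w6.png",r.snapshot("wrist")[:,:,::-1])
cv2.imwrite("pics/t6.png",r.snapshot("top")[:,:,::-1])
s=r.get_state();print(s['contact_force'],s['opening'],s['tool_pos'],s['eef_rot'])
```

```text
[0.25404098 0.45984631 0.08117391] 0.8954877149964726 [ 0.51630986 -0.02547375  0.22185964] [0.99872068 0.04976991 0.00875393 0.00182427]
```

View pics/s6.png

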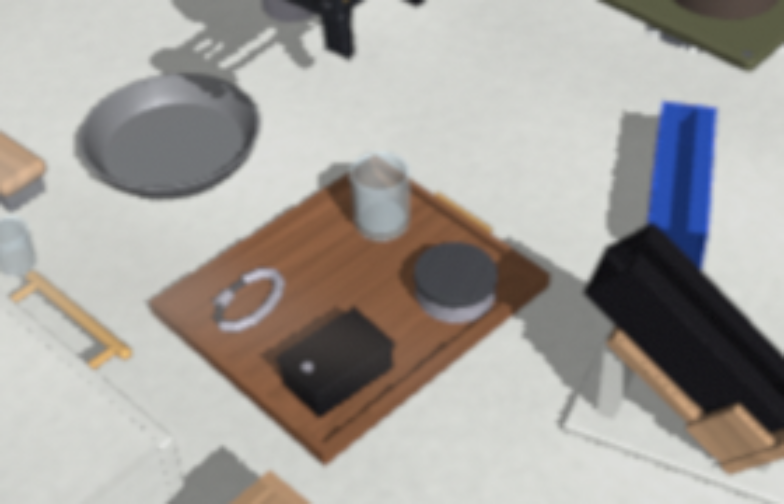

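View pics/w6.png

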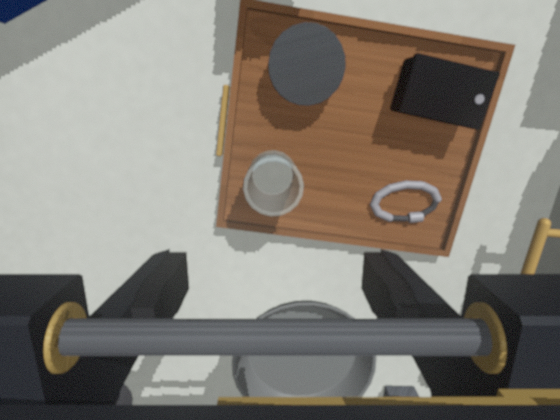

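The jar stands upright in the free tray quarter: scene crop (381,197), wrist (273,185). Next I'll go to the box.

```bash
cat >> h.py <<'E'
SEAT=np.array([.5213,.2938,.100]); YAW=np.radians(17.0)
def boxaxes(yaw,elev):
    """elev: elevation of mouth above level (rad)"""
    yh=np.array([-np.sin(yaw),np.cos(yaw),0]);z=np.cos(elev)*-yh+np.sin(elev)*np.array([0,0,1])
    x=np.array([np.cos(yaw),np.sin(yaw),0]);return x,np.cross(z,x),z
E
python3 - <<'E'
from h import *
np.set_printoptions(precision=4,suppress=True)
x,y,z=boxaxes(YAW,np.radians(40));print(x,y,z)
G=SEAT+z*(-.007);tcp=G-y*.015
print("grasp tcp",tcp,"pre",tcp+y*.12)
A=tcp+y*.12
st=plan([.50,.10,.30],RT(YAW,.25),4,1.0)
st=plan(A+np.array([0,0,.03]),RT(YAW,np.radians(40)),7,1.0,start=st)
E
```

```text
[0.9563 0.2924 0.    ] [-0.1879  0.6147  0.766 ] [ 0.224  -0.7326  0.6428]
grasp tcp [0.5226 0.2897 0.084 ] pre [0.5    0.3635 0.1759]
dist mm [-16.3 125.5  78.1] rot [-0.243  0.008 -0.198]
[[1.0, -0.6, -31.5, -19.7, -0.061, 0.002, -0.05], [1.0, 1.0, -30.3, -21.6, -0.061, 0.002, -0.05], [1.0, 2.5, -28.8, -23.4, -0.061, 0.002, -0.05], [1.0, 3.9, -27.2, -25.1, -0.061, 0.002, -0.05], [1.0, 0, 0, 0, 0, 0, 0], [1.0, 0, 0, 0, 0, 0, 0], [1.0, 0, 0, 0, 0, 0, 0], [1.0, 0, 0, 0, 0, 0, 0]]
dist mm [ -0.  263.5 -94.1] rot [-0.448  0.    -0.   ]
[[1.0, 11.0, -38.2, 4.1, -0.064, 0.0, -0.0], [1.0, 11.0, -38.4, 1.7, -0.064, 0.0, -0.0], [1.0, 11.0, -38.4, -0.8, -0.064, 0.0, -0.0], [1.0, 11.0, -38.3, -3.3, -0.064, 0.0, -0.0], [1.0, 11.0, -38.0, -5.7, -0.064, 0.0, -0.0], [1.0, 11.0, -37.6, -8.1, -0.064, 0.0, -0.0], [1.0, 11.0, -37.0, -10.5, -0.064, 0.0, -0.0], [1.0, 0, 0, 0, 0, 0, 0]]
```

Emit:
play_rows(increments=[[1,-1,-31,-20,-0.061,0.002,-0.05],[1,1,-30,-22,-0.061,0.002,-0.05],[1,2,-29,-23,-0.061,0.002,-0.05],[1,4,-27,-25,-0.061,0.002,-0.05],[1,11,-38,4,-0.064,0,0],[1,11,-38,2,-0.064,0,0],[1,11,-38,-1,-0.064,0,0],[1,11,-38,-3,-0.064,0,0]])

```text
clock: 11.55
tool_pos: [0.4958, 0.2482, 0.24]
eef_rot: [0.955, 0.142, 0.033, 0.258]
contact_force: [0.4, 0.1, 0.4]
opening: 0.998
```

Run:
```python
from h import *
import cv2
print(r.get_state()['q'])
np.save("wc7.npy",r.get_calibration("wrist"),allow_pickle=True)
cv2.imwrite("pics/w7.png",r.snapshot("wrist")[:,:,::-1])
x,y,z=boxaxes(YAW,np.radians(40))
A=SEAT+z*(-.007)+y*.105
plan(A,RT(YAW,np.radians(40)),4,1.0)
```

```text
[-1.01600204  0.74684198  0.37562163  1.68465429  0.26637595  0.99289972
 -0.5834577 ]
dist mm [  6.7 105.9 -59.1] rot [-0.176  0.007  0.014]
[[1.0, 9.8, -28.8, 0.4, -0.044, 0.002, 0.004], [1.0, 9.7, -28.8, -0.9, -0.044, 0.002, 0.004], [1.0, 9.6, -28.8, -2.1, -0.044, 0.002, 0.004], [1.0, 9.5, -28.7, -3.4, -0.044, 0.002, 0.004], [1.0, 0, 0, 0, 0, 0, 0], [1.0, 0, 0, 0, 0, 0, 0], [1.0, 0, 0, 0, 0, 0, 0], [1.0, 0, 0, 0, 0, 0, 0]]
```

View pics/w7.png

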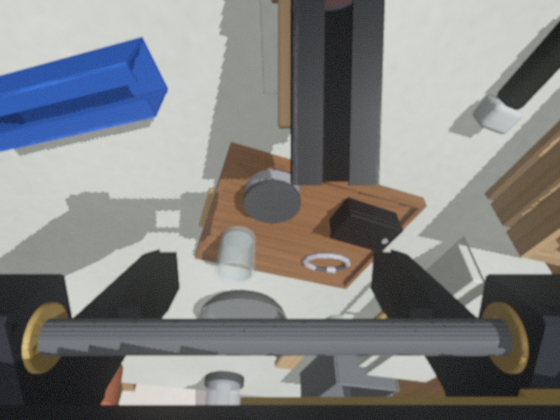

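Emit:
play_rows(increments=[[1,10,-29,0,-0.044,0.002,0.004],[1,10,-29,-1,-0.044,0.002,0.004],[1,10,-29,-2,-0.044,0.002,0.004],[1,10,-29,-3,-0.044,0.002,0.004],[1,0,0,0,0,0,0],[1,0,0,0,0,0,0],[1,0,0,0,0,0,0],[1,0,0,0,0,0,0]])

```text
clock: 12.6
tool_pos: [0.4978, 0.3617, 0.1668]
eef_rot: [0.927, 0.14, 0.046, 0.345]
contact_force: [0.5, -0.6, 0.3]
opening: 1.0
```

Run:
```python
from h import *
import cv2
np.save("wc8.npy",r.get_calibration("wrist"),allow_pickle=True)
im=r.snapshot("wrist")[:,:,::-1]
cv2.imwrite("pics/w8.png",im)
x,y,z=boxaxes(YAW,np.radians(40))
W=r.get_calibration("wrist")
for s in(-85,85):
  for e in(-26,26): print(s,e,proj(W,SEAT+z*s/1e3+x*e/1e3+y*.026).round(1))
s=r.get_state();d=Ro.from_quat(s['eef_rot']).inv().apply(SEAT-s['tool_pos']);print(d,s['tool_pos'])
print((Ro.from_quat(s['eef_rot']).inv()*Ro.from_matrix(RT(YAW,np.radians(40)))).as_rotvec())
```

```text
-85 -26 [236.8 100.4]
-85 26 [325.7 100.9]
85 -26 [242.9 344.2]
85 26 [314.3 345. ]
[0.00339068 0.01077378 0.09750023] [0.49790668 0.36171168 0.16689262]
[0.0126719  0.00964174 0.00566941]
```

View pics/w8.png

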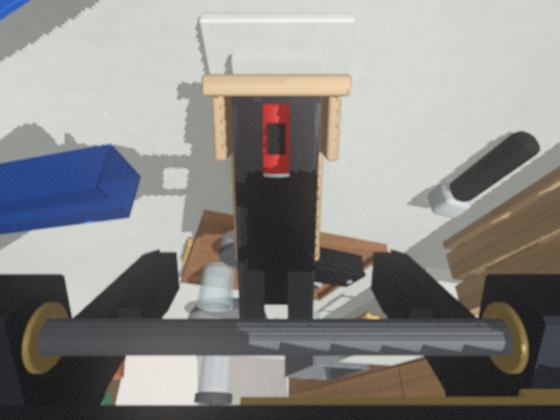

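The wrist view shows the box with its foot edges at cols 233–321, row 97, about 2 mm from the prediction. The slot faces up and the light is visible at (276,140). The jaws straddle the box, so I'll descend square to the board.

Emit:
play_rows(increments=[[1,1,1,25,0.006,0.004,0.003],[1,1,1,25,0.006,0.004,0.003],[1,0,0,25,0,0,0],[1,0,0,20,0,0,0],[1,0,0,10,0,0,0],[1,0,0,4,0,0,0],[1,0,0,0,0,0,0],[1,0,0,0,0,0,0]])

```text
clock: 13.65
tool_pos: [0.5238, 0.2925, 0.0875]
eef_rot: [0.931, 0.137, 0.053, 0.335]
contact_force: [-0.1, -0.4, 0.4]
opening: 0.997
```

```bash
cat >> h.py <<'E'
SEAT=np.array([.519,.294,.0995])
def rel(seat=None,yaw=YAW,el=np.radians(40)):
    s=r.get_state();R=Ro.from_quat(s['eef_rot'])
    print("tool axes: seat-tcp mm",(R.inv().apply(SEAT-s['tool_pos'])*1000).round(1),"rot to go",(R.inv()*Ro.from_matrix(RT(yaw,el))).as_rotvec().round(3),"F",s['contact_force'].round(1),"open",round(s['opening'],3),"z",s['tool_pos'].round(4),s['clock'])
E
python3 - <<'E'
from h import *
import cv2
rel()
cv2.imwrite("pics/w9.png",r.snapshot("wrist")[:,:,::-1])
E
```

```text
tool axes: seat-tcp mm [ -4.1   5.5 -11. ] rot to go [-0.006 -0.004 -0.007] F [-0.1 -0.4  0.4] open 0.997 z [0.5238 0.2925 0.0875] 13.65
```

View pics/w9.png

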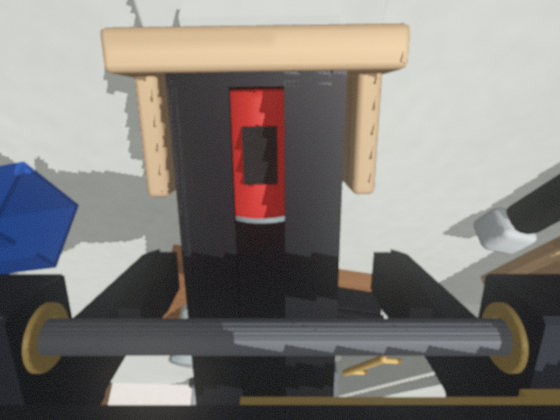

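Emit:
play_rows(increments=[[1,-3,0,3,0,0,0],[1,-2,0,2,0,0,0],[0.85,0,0,0,0,0,0],[0.7,0,0,0,0,0,0],[0.55,0,0,0,0,0,0],[0.4,0,0,0,0,0,0],[0.4,0,0,0,0,0,0],[0.4,0,0,0,0,0,0]], grip_force=30)

```text
clock: 14.7
tool_pos: [0.5198, 0.2887, 0.0838]
eef_rot: [0.931, 0.137, 0.054, 0.334]
contact_force: [0.4, 0.1, 0.4]
opening: 0.591
```

Run:
```python
from h import *
rel()
```

```text
tool axes: seat-tcp mm [  0.9   5.9 -15.5] rot to go [-0.007 -0.005 -0.007] F [0.4 0.1 0.4] open 0.591 z [0.5198 0.2887 0.0838] 14.7
```

Gripped: 52 mm matches the box width. I'll record the home pose, then lift square to the board.

```bash
cat >> h.py <<'E'
import os
OFF=np.array([.0009,.0059+.085,-.0155+.026])  # lower lip in tool frame
def tcp_for_lip(M,yaw,el):
    R=RT(yaw,el); return np.array(M)-R@OFF, R
E
python3 - <<'E'
from h import *
s=r.get_state();np.savez("home.npz",p=s['tool_pos'],q=s['eef_rot'])
np.set_printoptions(precision=4,suppress=True)
st=(s['tool_pos'],Ro.from_quat(s['eef_rot']))
R=st[1].as_matrix()
p1=s['tool_pos']-R[:,2]*.10
st=plan(p1,R,5,.4)
p2,R2=tcp_for_lip([.584,-.1,.14],-.05,np.radians(15));print(p2)
st=plan(p2,R2,12,.4,start=st)
E
```

```text
dist mm [-19.2  60.8  77.1] rot [0. 0. 0.]
[[0.4, 0.0, 0.0, -20.0, 0.0, 0.0, 0.0], [0.4, 0.0, 0.0, -20.0, 0.0, 0.0, 0.0], [0.4, 0.0, 0.0, -20.0, 0.0, 0.0, 0.0], [0.4, 0.0, 0.0, -20.0, 0.0, 0.0, 0.0], [0.4, 0.0, 0.0, -20.0, 0.0, 0.0, 0.0], [0.4, 0, 0, 0, 0, 0, 0], [0.4, 0, 0, 0, 0, 0, 0], [0.4, 0, 0, 0, 0, 0, 0]]
[ 0.5876 -0.0095  0.1266]
dist mm [  86.9 -359.   -34.3] rot [ 0.423 -0.167  0.305]
[[0.4, -1.8, 21.9, 21.8, 0.035, -0.014, 0.025], [0.4, -0.9, 22.7, 21.0, 0.035, -0.014, 0.025], [0.4, -0.1, 23.4, 20.2, 0.035, -0.014, 0.025], [0.4, 0.8, 24.1, 19.4, 0.035, -0.014, 0.025], [0.4, 1.7, 24.7, 18.5, 0.035, -0.014, 0.025], [0.4, 2.6, 25.3, 17.6, 0.035, -0.014, 0.025], [0.4, 3.5, 25.8, 16.6, 0.035, -0.014, 0.025], [0.4, 4.4, 26.3, 15.6, 0.035, -0.014, 0.025]]
```

Emit:
play_rows(increments=[[0.4,0,0,-8,0,0,0],[0.4,0,0,-16,0,0,0],[0.4,0,0,-24,0,0,0],[0.4,0,0,-26,0,0,0],[0.4,0,0,-26,0,0,0],[0.4,0,13,-15,0,0,0],[0.4,0,13,-15,0,0,0],[0.4,0,13,-15,0,0,0]])

```text
clock: 15.7
tool_pos: [0.497, 0.3525, 0.2261]
eef_rot: [0.931, 0.139, 0.052, 0.333]
contact_force: [0.6, -0.2, -2.4]
opening: 0.59
```

Run:
```python
from h import *
rel()
import cv2
cv2.imwrite("pics/w10.png",r.snapshot("wrist")[:,:,::-1])
p2,R2=tcp_for_lip([.590,-.12,.15],-.05,np.radians(12));print(p2)
st=plan(p2,R2,14,.4)
st=plan(p2,R2,6,.4,start=st)
```

```text
tool axes: seat-tcp mm [  3.5 -32.2 137.4] rot to go [-0.01  -0.003 -0.002] F [ 0.6 -0.2 -2.4] open 0.59 z [0.497  0.3525 0.2261] 15.7
[ 0.59365406 -0.02897218  0.14137138]
dist mm [  95.1 -381.6  -87.8] rot [ 0.471 -0.159  0.311]
[[0.4, -1.5, 17.7, 22.6, 0.034, -0.011, 0.022], [0.4, -0.9, 18.5, 22.0, 0.034, -0.011, 0.022], [0.4, -0.2, 19.2, 21.4, 0.034, -0.011, 0.022], [0.4, 0.5, 19.9, 20.7, 0.034, -0.011, 0.022], [0.4, 1.2, 20.6, 20.1, 0.034, -0.011, 0.022], [0.4, 1.9, 21.2, 19.3, 0.034, -0.011, 0.022], [0.4, 2.6, 21.8, 18.6, 0.034, -0.011, 0.022], [0.4, 3.3, 22.4, 17.8, 0.034, -0.011, 0.022]]
dist mm [  40.8 -163.5  -37.6] rot [ 0.202 -0.068  0.133]
[[0.4, 4.0, 22.9, 17.0, 0.034, -0.011, 0.022], [0.4, 4.7, 23.4, 16.2, 0.034, -0.011, 0.022], [0.4, 5.4, 23.8, 15.3, 0.034, -0.011, 0.022], [0.4, 6.1, 24.1, 14.5, 0.034, -0.011, 0.022], [0.4, 6.8, 24.5, 13.6, 0.034, -0.011, 0.022], [0.4, 7.5, 24.8, 12.7, 0.034, -0.011, 0.022], [0.4, 0, 0, 0, 0, 0, 0], [0.4, 0, 0, 0, 0, 0, 0]]
```

View pics/w10.png

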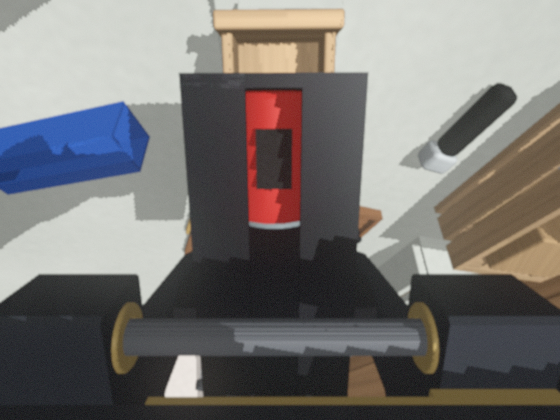

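Emit:
play_rows(increments=[[0.4,-1,18,20,0.034,-0.011,0.022],[0.4,-1,19,20,0.034,-0.011,0.022],[0.4,0,19,20,0.034,-0.011,0.022],[0.4,0,20,20,0.034,-0.011,0.022],[0.4,1,21,20,0.034,-0.011,0.022],[0.4,2,21,19,0.034,-0.011,0.022],[0.4,3,22,19,0.034,-0.011,0.022],[0.4,3,22,18,0.034,-0.011,0.022]])

```text
clock: 16.75
tool_pos: [0.5531, 0.1296, 0.1847]
eef_rot: [0.979, 0.043, 0.022, 0.2]
contact_force: [0.1, 0.2, -3.1]
opening: 0.588
```

Run:
```python
from h import *
rel()
p2,R2=tcp_for_lip([.590,-.15,.12],-.08,np.radians(8));print(p2)
st=plan(p2,R2,8,.4)
```

```text
tool axes: seat-tcp mm [ -20.7 -186.8   12.4] rot to go [-0.291  0.085 -0.187] F [ 0.1  0.2 -3.1] open 0.588 z [0.5531 0.1296 0.1847] 16.75
[ 0.59641321 -0.05874396  0.11774698]
dist mm [  43.3 -188.3  -67. ] rot [ 0.261 -0.072  0.161]
[[0.4, 3.0, 18.7, 17.2, 0.033, -0.009, 0.02], [0.4, 3.5, 19.2, 16.5, 0.033, -0.009, 0.02], [0.4, 4.0, 19.6, 15.9, 0.033, -0.009, 0.02], [0.4, 4.6, 20.1, 15.2, 0.033, -0.009, 0.02], [0.4, 5.1, 20.4, 14.5, 0.033, -0.009, 0.02], [0.4, 5.7, 20.8, 13.7, 0.033, -0.009, 0.02], [0.4, 6.2, 21.1, 13.0, 0.033, -0.009, 0.02], [0.4, 6.7, 21.4, 12.3, 0.033, -0.009, 0.02]]
```

Emit:
play_rows(increments=[[0.4,3,19,17,0.033,-0.009,0.02],[0.4,4,19,16,0.033,-0.009,0.02],[0.4,4,20,16,0.033,-0.009,0.02],[0.4,5,20,15,0.033,-0.009,0.02],[0.4,5,20,14,0.033,-0.009,0.02],[0.4,6,21,14,0.033,-0.009,0.02],[0.4,6,21,13,0.033,-0.009,0.02],[0.4,7,21,12,0.033,-0.009,0.02]])

```text
clock: 17.75
tool_pos: [0.5941, -0.0753, 0.1195]
eef_rot: [0.996, -0.046, -0.007, 0.07]
contact_force: [0.4, 0.5, -2.3]
opening: 0.587
```

```bash
cat >> h.py <<'E'
def lip():
    s=r.get_state();R=Ro.from_quat(s['eef_rot']).as_matrix()
    print("lip",(s['tool_pos']+R@OFF).round(4),"elev deg",np.degrees(np.arcsin(R[2,1])).round(1),"yaw",np.arctan2(R[1,0],R[0,0]).round(3),"F",s['contact_force'].round(1),s['clock'],"op",round(s['opening'],3))
E
python3 - <<'E'
from h import *
lip()
import cv2
im=r.snapshot("scene")[:,:,::-1];cv2.imwrite("pics/s11.png",cv2.resize(im[120:330,90:390],None,fx=2.6,fy=2.6))
p2,R2=tcp_for_lip([.584,-.205,.055],-.1,np.radians(-8));print(p2)
st=plan(p2,R2,7,.4)
E
```

```text
lip [ 0.5865 -0.1664  0.1218] elev deg 8.0 yaw -0.093 F [ 0.4  0.5 -2.3] 17.75 op 0.587
[ 0.59194515 -0.1167985   0.07804865]
dist mm [ -1.9 -34.4 -41.2] rot [ 0.284  0.007 -0.   ]
[[0.4, 0.3, 4.0, 6.5, 0.041, 0.001, -0.0], [0.4, 0.3, 4.3, 6.4, 0.041, 0.001, -0.0], [0.4, 0.2, 4.5, 6.2, 0.041, 0.001, -0.0], [0.4, 0.2, 4.8, 6.0, 0.041, 0.001, -0.0], [0.4, 0.2, 5.0, 5.8, 0.041, 0.001, -0.0], [0.4, 0.2, 5.3, 5.6, 0.041, 0.001, -0.0], [0.4, 0.2, 5.5, 5.4, 0.041, 0.001, -0.0], [0.4, 0, 0, 0, 0, 0, 0]]
```

View pics/s11.png

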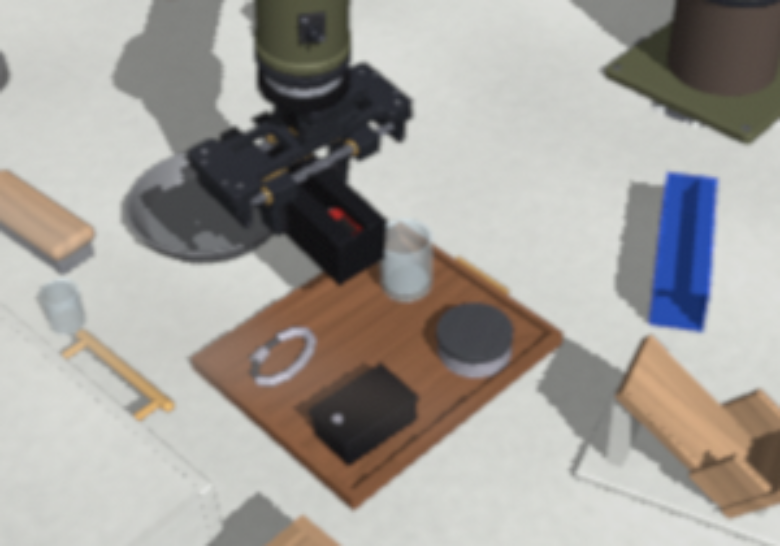

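The box hangs level with its mouth over the dish, and the jar at (405,262) is clear of it. I'll lower towards the dish while tilting to -8°.

Emit:
play_rows(increments=[[0.4,0,4,6,0.041,0,0],[0.4,0,4,6,0.041,0,0],[0.4,0,5,6,0.041,0,0],[0.4,0,5,6,0.041,0,0],[0.4,0,5,6,0.041,0,0],[0.4,0,5,6,0.041,0,0],[0.4,0,5,5,0.041,0,0],[0.4,0,0,0,0,0,0]])

```text
clock: 18.8
tool_pos: [0.5826, -0.1294, 0.0779]
eef_rot: [0.996, -0.054, -0.005, -0.068]
contact_force: [-0.3, -0.2, -2.8]
opening: 0.588
```

Run:
```python
from h import *
lip()
p2,R2=tcp_for_lip([.584,-.208,.034],-.1,np.radians(-12));print(p2)
st=plan(p2,R2,8,.4)
import cv2
im=r.snapshot("scene")[:,:,::-1];cv2.imwrite("pics/s12.png",cv2.resize(im[150:290,110:290],None,fx=4,fy=4))
```

```text
lip [ 0.5735 -0.2176  0.0552] elev deg -7.7 yaw -0.108 F [-0.3 -0.2 -2.8] 18.8 op 0.588
[ 0.5917631  -0.1216129   0.06316972]
dist mm [  9.2   7.8 -14.7] rot [ 0.074  0.016 -0.011]
[[0.4, 1.1, -0.8, 1.9, 0.009, 0.002, -0.001], [0.4, 1.1, -0.8, 2.0, 0.009, 0.002, -0.001], [0.4, 1.1, -0.8, 2.0, 0.009, 0.002, -0.001], [0.4, 1.1, -0.8, 2.0, 0.009, 0.002, -0.001], [0.4, 1.1, -0.8, 2.0, 0.009, 0.002, -0.001], [0.4, 1.1, -0.7, 2.0, 0.009, 0.002, -0.001], [0.4, 1.1, -0.7, 2.0, 0.009, 0.002, -0.001], [0.4, 1.0, -0.7, 2.0, 0.009, 0.002, -0.001]]
```

View pics/s12.png

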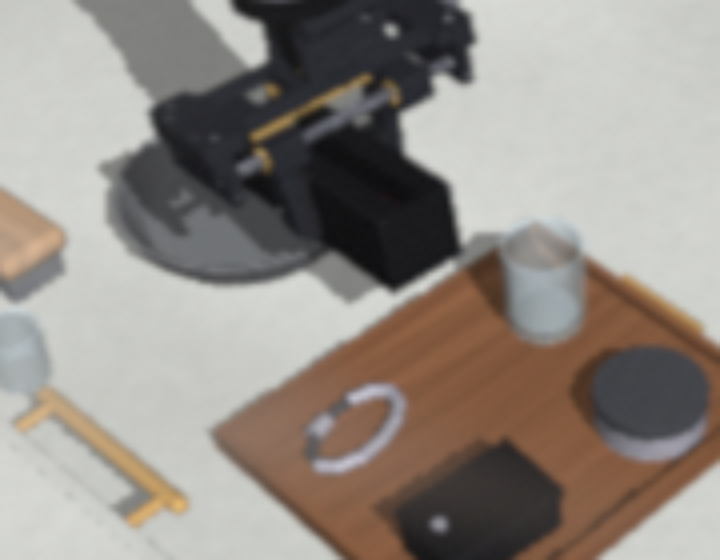

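Emit:
play_rows(increments=[[0.4,3,-1,4,0.02,0.004,-0.003],[0.4,3,-2,4,0.02,0.004,-0.003],[0.4,3,-2,4,0.02,0.004,-0.003],[0.4,2,-2,4,0.016,0.004,-0.003],[0.4,0,0,0,0,0,0],[0.4,0,0,0,0,0,0],[0.4,0,0,0,0,0,0],[0.4,0,0,0,0,0,0]])

```text
clock: 19.85
tool_pos: [0.5961, -0.1167, 0.0632]
eef_rot: [0.993, -0.046, 0.006, -0.107]
contact_force: [-0.3, -0.1, -3.6]
opening: 0.586
```

Run:
```python
from h import *
lip()
p2,R2=tcp_for_lip([.584,-.208,.034],-.1,np.radians(-14));print(p2)
st=plan(p2,R2,4,.4)
import cv2
cv2.imwrite("pics/w13.png",r.snapshot("wrist")[:,:,::-1])
```

```text
lip [ 0.5891 -0.203   0.0335] elev deg -12.4 yaw -0.092 F [-0.3 -0.1 -3.6] 19.85 op 0.586
[ 0.5916562  -0.12267839  0.06617881]
dist mm [-4.4 -6.   3. ] rot [ 0.029 -0.001  0.008]
[[0.4, -1.0, 1.4, -1.1, 0.007, -0.0, 0.002], [0.4, -1.0, 1.4, -1.1, 0.007, -0.0, 0.002], [0.4, -1.0, 1.4, -1.1, 0.007, -0.0, 0.002], [0.4, -1.0, 1.4, -1.1, 0.007, -0.0, 0.002], [0.4, 0, 0, 0, 0, 0, 0], [0.4, 0, 0, 0, 0, 0, 0], [0.4, 0, 0, 0, 0, 0, 0], [0.4, 0, 0, 0, 0, 0, 0]]
```

View pics/w13.png

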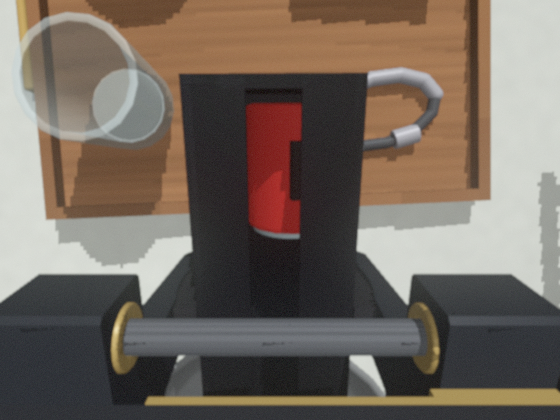

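Emit:
play_rows(increments=[[0.4,-1,1,-1,0.012,0,0],[0.4,0,0,0,0,0,0],[0.4,-1,1,-1,0.012,0,0],[0.4,0,0,0,0,0,0],[0.4,-1,1,-1,0.012,0,0],[0.4,0,0,0,0,0,0],[0.4,0,0,0,0,0,0],[0.4,0,0,0,0,0,0]])

```text
clock: 20.9
tool_pos: [0.5926, -0.1208, 0.0658]
eef_rot: [0.991, -0.046, 0.007, -0.126]
contact_force: [0.1, -0.3, -2.8]
opening: 0.585
```

```bash
cat > look.py <<'E'
from h import *
import cv2,sys
lip()
im=r.snapshot("wrist")[:,:,::-1]
cv2.imwrite(sys.argv[1],im)
hsv=cv2.cvtColor(im,cv2.COLOR_BGR2HSV)
m=((hsv[...,0]<8)|(hsv[...,0]>172))&(hsv[...,1]>160)&(hsv[...,2]>80)
m[:, :240]=0;m[:,310:]=0
ys,xs=np.nonzero(m);print("red rows",(ys.min(),ys.max(),len(ys)) if len(ys) else None)
E
python3 look.py pics/w14.png
```

```text
lip [ 0.5857 -0.2058  0.0328] elev deg -14.5 yaw -0.093 F [ 0.1 -0.3 -2.8] 20.9 op 0.585
red rows (np.int64(106), np.int64(235), 6050)
```

Emit:
play_rows(increments=[[0.4,0,1,-1,0.012,0,0],[0.4,0,0,0,0,0,0],[0.4,0,0,-1,0.012,0,0],[0.4,0,0,0,0,0,0],[0.4,0,0,-1,0.012,0,0],[0.4,0,0,0,0,0,0],[0.4,0,0,0,0,0,0],[0.4,0,0,0,0,0,0]])

```text
clock: 21.95
tool_pos: [0.5924, -0.1227, 0.0686]
eef_rot: [0.988, -0.046, 0.008, -0.145]
contact_force: [-0.4, 0.2, -3.3]
opening: 0.588
```

```bash
python3 look.py pics/w15.png
```

```text
lip [ 0.5856 -0.2065  0.0323] elev deg -16.7 yaw -0.093 F [-0.4  0.2 -3.3] 21.95 op 0.588
red rows (np.int64(110), np.int64(238), 5992)
```

Emit:
play_rows(increments=[[0.4,0,1,-1,0.012,0,0],[0.4,0,0,0,0,0,0],[0.4,0,0,-1,0.012,0,0],[0.4,0,0,0,0,0,0],[0.4,0,0,0,0,0,0],[0.4,0,0,0,0,0,0],[0.4,0,0,0,0,0,0],[0.4,0,0,0,0,0,0]])

```text
clock: 23.0
tool_pos: [0.5923, -0.1243, 0.0703]
eef_rot: [0.986, -0.045, 0.009, -0.158]
contact_force: [-0.3, -0.2, -2.5]
opening: 0.591
```

```bash
python3 look.py pics/w16.png
```

```text
lip [ 0.5856 -0.2071  0.0319] elev deg -18.2 yaw -0.092 F [-0.3 -0.2 -2.5] 23.0 op 0.591
red rows (np.int64(116), np.int64(245), 5930)
```

Emit:
play_rows(increments=[[0.4,0,0,-1,0.012,0,0],[0.4,0,0,0,0,0,0],[0.4,0,0,-1,0.012,0,0],[0.4,0,0,0,0,0,0],[0.4,0,0,0,0,0,0],[0.4,0,0,0,0,0,0],[0.4,0,0,0,0,0,0],[0.4,0,0,0,0,0,0]])

```text
clock: 24.05
tool_pos: [0.5922, -0.125, 0.0723]
eef_rot: [0.984, -0.045, 0.009, -0.171]
contact_force: [-0.2, -0.2, -2.9]
opening: 0.588
```

```bash
python3 look.py pics/w17.png
```

```text
lip [ 0.5856 -0.2068  0.0318] elev deg -19.7 yaw -0.092 F [-0.2 -0.2 -2.9] 24.05 op 0.588
red rows (np.int64(128), np.int64(257), 5843)
```

Emit:
play_rows(increments=[[0.4,0,0,-1,0.012,0,0],[0.4,0,0,0,0,0,0],[0.4,0,0,-1,0.012,0,0],[0.4,0,0,0,0,0,0],[0.4,0,0,0,0,0,0],[0.4,0,0,0,0,0,0],[0.4,0,0,0,0,0,0],[0.4,0,0,0,0,0,0]])

```text
clock: 25.1
tool_pos: [0.5921, -0.1259, 0.0743]
eef_rot: [0.982, -0.045, 0.01, -0.183]
contact_force: [-0.4, 0.4, -2.2]
opening: 0.588
```

```bash
python3 look.py pics/w18.png
```

```text
lip [ 0.5857 -0.2066  0.0317] elev deg -21.1 yaw -0.092 F [-0.4  0.4 -2.2] 25.1 op 0.588
red rows (np.int64(194), np.int64(317), 5112)
```

Now it is sliding. I'll hold this tilt and let it come out.

Emit:
play_rows(increments=[[0.4,0,0,0,0,0,0],[0.4,0,0,0,0,0,0],[0.4,0,0,0,0,0,0],[0.4,0,0,0,0,0,0],[0.4,0,0,0,0,0,0],[0.4,0,0,0,0,0,0],[0.4,0,0,0,0,0,0],[0.4,0,0,0,0,0,0]])

```text
clock: 26.15
tool_pos: [0.5921, -0.1258, 0.0743]
eef_rot: [0.982, -0.045, 0.01, -0.183]
contact_force: [-0.3, 0.0, -2.8]
opening: 0.586
```

```bash
python3 look.py pics/w19.png
python3 - <<'E'
from h import *
import cv2
im=r.snapshot("scene")[:,:,::-1];a=cv2.resize(im[150:290,110:250],None,fx=2.8,fy=2.8)
im=r.snapshot("top")[:,:,::-1];b=cv2.resize(im[140:240,330:430],None,fx=3.92,fy=3.92)
cv2.imwrite("pics/s19.png",np.hstack([a,b]))
E
```

```text
lip [ 0.5856 -0.2065  0.0317] elev deg -21.1 yaw -0.092 F [-0.3  0.  -2.8] 26.15 op 0.586
red rows (np.int64(254), np.int64(382), 3523)
```

View pics/s19.png

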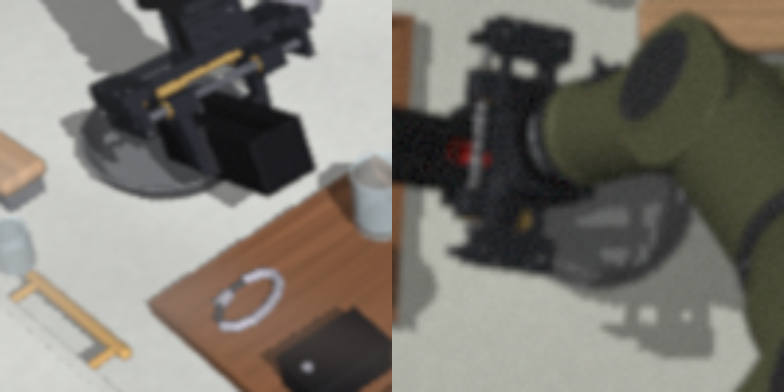

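View pics/w19.png

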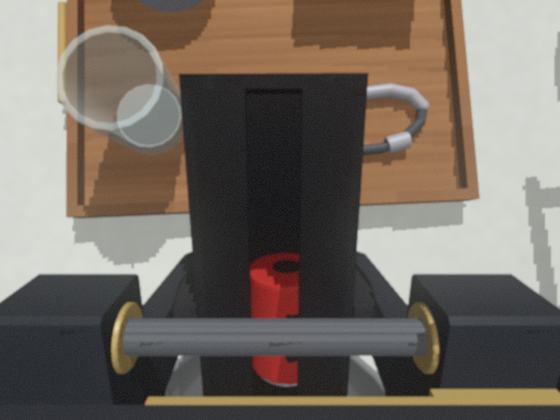

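Emit:
play_rows(increments=[[0.4,0,0,-1,0.012,0,0],[0.4,0,0,0,0,0,0],[0.4,0,0,0,0,0,0],[0.4,0,0,0,0,0,0],[0.4,0,0,0,0,0,0],[0.4,0,0,0,0,0,0],[0.4,0,0,0,0,0,0],[0.4,0,0,0,0,0,0]])

```text
clock: 27.3
tool_pos: [0.5921, -0.1261, 0.0754]
eef_rot: [0.981, -0.045, 0.01, -0.19]
contact_force: [-0.1, -0.1, -3.0]
opening: 0.589
```

```bash
python3 look.py pics/w20.png
```

```text
lip [ 0.5857 -0.2062  0.0318] elev deg -21.9 yaw -0.092 F [-0.1 -0.1 -3. ] 27.3 op 0.589
red rows None
```

View pics/w20.png

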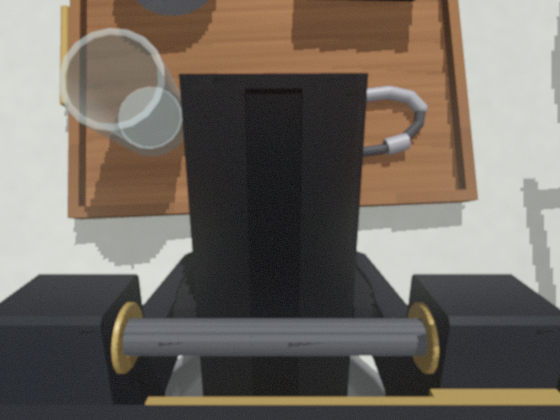

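Emit:
play_rows(increments=[[0.4,0,0,0,0,0,0],[0.4,0,0,0,0,0,0],[0.4,0,0,0,0,0,0],[0.4,0,0,0,0,0,0],[0.4,0,0,0,0,0,0],[0.4,0,0,0,0,0,0],[0.4,0,0,0,0,0,0],[0.4,0,0,0,0,0,0]])

```text
clock: 28.35
tool_pos: [0.5925, -0.1261, 0.0758]
eef_rot: [0.981, -0.045, 0.011, -0.19]
contact_force: [-0.3, 0.0, -2.0]
opening: 0.588
```

Run:
```python
from h import *
import cv2
im=r.snapshot("scene")[:,:,::-1];a=cv2.resize(im[150:290,110:250],None,fx=2.8,fy=2.8)
im=r.snapshot("top")[:,:,::-1];b=cv2.resize(im[140:240,330:430],None,fx=3.92,fy=3.92)
cv2.imwrite("pics/s21.png",np.hstack([a,b]))
print(np.mean([r.get_state()['contact_force'] for _ in range(20)],0),r.get_state()['moment'])
```

```text
[-0.27513806  0.34534975 -2.17303082] [-0.56808841  0.15867187  0.01054198]
```

View pics/s21.png

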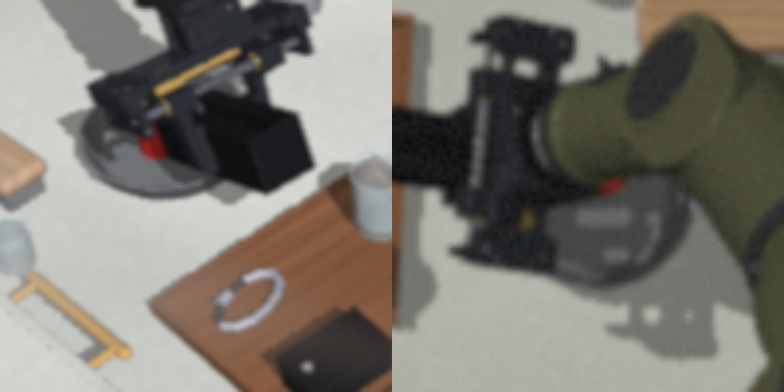

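The light is in the dish at scene crop (153,143) and top crop (613,185). I'll retract slowly along the box axis, then rise.

Emit:
play_rows(increments=[[0.4,0,-5,0,0,0,0],[0.4,0,-8,-1,0,0,0],[0.4,0,-10,-3,0,0,0],[0.4,0,-10,-8,0,0,0],[0.4,0,-10,-15,-0.05,0,0],[0.4,0,-10,-20,-0.08,0,0],[0.4,0,-10,-25,-0.08,0,0],[0.4,0,-10,-25,-0.08,0,0]])

```text
clock: 29.45
tool_pos: [0.5948, -0.0815, 0.1971]
eef_rot: [0.998, -0.048, 0.003, -0.043]
contact_force: [-0.3, 0.1, -2.4]
opening: 0.589
```

Run:
```python
from h import *
import cv2
lip()
im=r.snapshot("scene")[:,:,::-1];a=cv2.resize(im[150:290,110:250],None,fx=2.8,fy=2.8)
im=r.snapshot("top")[:,:,::-1];b=cv2.resize(im[140:240,330:430],None,fx=3.92,fy=3.92)
cv2.imwrite("pics/s22.png",np.hstack([a,b]))
s=r.get_state();R=Ro.from_quat(s['eef_rot'])
z=np.load("home.npz");Rh=Ro.from_quat(z['q']);H=Rh.as_matrix()
pre=z['p']-H[:,2]*.12+np.array([0,0,.045])
plan(pre,H,16,.4)
```

```text
lip [ 0.5871 -0.1708  0.1788] elev deg -5.0 yaw -0.096 F [-0.3  0.1 -2.4] 29.45 op 0.589
dist mm [-100.8  438.4   21.9] rot [-0.769  0.116 -0.376]
[[0.4, -8.7, -26.8, 1.0, -0.048, 0.007, -0.023], [0.4, -8.1, -27.0, -0.4, -0.048, 0.007, -0.023], [0.4, -7.4, -27.1, -1.7, -0.048, 0.007, -0.023], [0.4, -6.8, -27.2, -3.1, -0.048, 0.007, -0.023], [0.4, -6.1, -27.1, -4.4, -0.048, 0.007, -0.023], [0.4, -5.4, -27.0, -5.8, -0.048, 0.007, -0.023], [0.4, -4.7, -26.8, -7.1, -0.048, 0.007, -0.023], [0.4, -4.1, -26.6, -8.4, -0.048, 0.007, -0.023]]
```

View pics/s22.png

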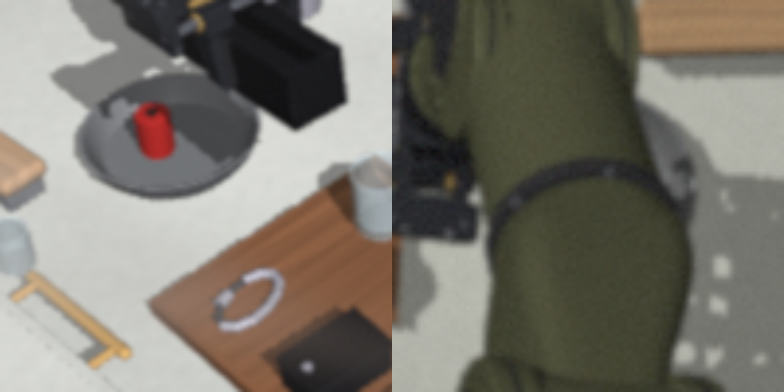

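The light rests in the dish at (154,131) in the scene crop, and the dish has not moved. Now I'll return the box.

Emit:
play_rows(increments=[[0.4,-9,-27,-2,-0.048,0.007,-0.023],[0.4,-8,-27,-3,-0.048,0.007,-0.023],[0.4,-7,-27,-4,-0.048,0.007,-0.023],[0.4,-7,-27,-5,-0.048,0.007,-0.023],[0.4,-6,-27,-5,-0.048,0.007,-0.023],[0.4,-5,-27,-6,-0.048,0.007,-0.023],[0.4,-5,-27,-7,-0.048,0.007,-0.023],[0.4,-4,-27,-8,-0.048,0.007,-0.023]])

```text
clock: 30.55
tool_pos: [0.5431, 0.139, 0.2131]
eef_rot: [0.987, 0.042, 0.022, 0.151]
contact_force: [0.5, 0.0, -3.1]
opening: 0.586
```

Run:
```python
from h import *
lip()
z=np.load("home.npz");Rh=Ro.from_quat(z['q']);H=Rh.as_matrix()
pre=z['p']-H[:,2]*.12+np.array([0,0,.045])
plan(pre,H,8,.4)
```

```text
lip [0.5515 0.0495 0.2303] elev deg 17.4 yaw 0.089 F [ 0.5  0.  -3.1] 30.55 op 0.586
dist mm [-46.3 222.7   8.2] rot [-0.381  0.078 -0.193]
[[0.4, -3.3, -26.6, -9.5, -0.048, 0.01, -0.024], [0.4, -2.5, -26.2, -10.8, -0.048, 0.01, -0.024], [0.4, -1.8, -25.7, -12.1, -0.048, 0.01, -0.024], [0.4, -1.0, -25.1, -13.3, -0.048, 0.01, -0.024], [0.4, -0.3, -24.5, -14.5, -0.048, 0.01, -0.024], [0.4, 0.4, -23.8, -15.6, -0.048, 0.01, -0.024], [0.4, 1.2, -23.0, -16.8, -0.048, 0.01, -0.024], [0.4, 1.9, -22.1, -17.8, -0.048, 0.01, -0.024]]
```

Emit:
play_rows(increments=[[0.4,-3,-26,-12,-0.048,0.01,-0.024],[0.4,-2,-26,-13,-0.048,0.01,-0.024],[0.4,-2,-25,-14,-0.048,0.01,-0.024],[0.4,-1,-25,-15,-0.048,0.01,-0.024],[0.4,0,-24,-16,-0.048,0.01,-0.024],[0.4,0,-23,-16,-0.048,0.01,-0.024],[0.4,1,-23,-16,-0.048,0.01,-0.024],[0.4,2,-22,-17,-0.048,0.01,-0.024]])

```text
clock: 31.55
tool_pos: [0.4924, 0.3636, 0.2185]
eef_rot: [0.93, 0.14, 0.043, 0.338]
contact_force: [0.7, 0.4, -2.9]
opening: 0.591
```

```bash
cat >> h.py <<'E'
def home():
    z=np.load("home.npz");Rh=Ro.from_quat(z['q']);s=r.get_state();R=Ro.from_quat(s['eef_rot'])
    print("to home, home-tool axes mm",(Rh.inv().apply(z['p']-s['tool_pos'])*1000).round(1),"rot",(R.inv()*Rh).as_rotvec().round(3),"F(home axes)",Rh.inv().apply(s['contact_force']).round(1),"op",round(s['opening'],3),round(s['clock'],2))
E
python3 - <<'E'
from h import *
home()
z=np.load("home.npz");H=Ro.from_quat(z['q']).as_matrix()
plan(z['p']-H[:,2]*.10,H,6,.4)
import cv2
cv2.imwrite("pics/w23.png",r.snapshot("wrist")[:,:,::-1])
E
```

```text
to home, home-tool axes mm [  3.3 -24.5 154.5] rot [0.004 0.02  0.014] F(home axes) [ 0.8 -2.   2.1] op 0.591 31.55
dist mm [  8.3 -14.1 -57.6] rot [0.004 0.02  0.014]
[[0.4, 0.8, -4.1, 9.1, 0.001, 0.003, 0.002], [0.4, 0.8, -4.1, 9.1, 0.001, 0.003, 0.002], [0.4, 0.7, -4.1, 9.1, 0.001, 0.003, 0.002], [0.4, 0.7, -4.1, 9.1, 0.001, 0.003, 0.002], [0.4, 0.6, -4.1, 9.1, 0.001, 0.003, 0.002], [0.4, 0.6, -4.1, 9.1, 0.001, 0.003, 0.002], [0.4, 0, 0, 0, 0, 0, 0], [0.4, 0, 0, 0, 0, 0, 0]]
```

View pics/w23.png

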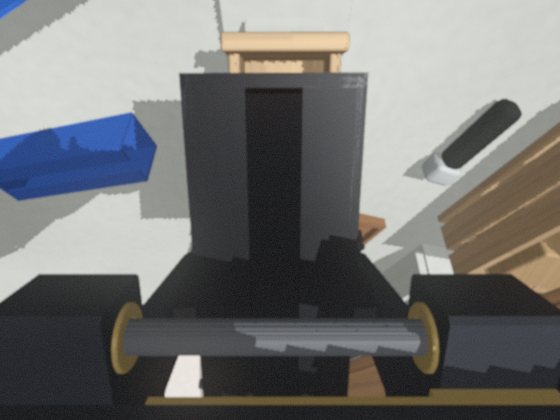

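The box sits in the hand exactly as before (foot edge row 73, cols 181–368), so it has not slipped, and it is empty. I'll line up and descend with about 3 mm of clearance from the stop.

Emit:
play_rows(increments=[[0.4,1,-5,9,0.001,0.006,0.005],[0.4,1,-5,9,0.001,0.006,0.005],[0.4,1,-5,9,0.001,0.006,0.004],[0.4,0,-4,9,0,0.003,0],[0.4,0,-2,9,0,0,0],[0.4,0,0,9,0,0,0],[0.4,0,0,0,0,0,0],[0.4,0,0,0,0,0,0]])

```text
clock: 32.6
tool_pos: [0.4989, 0.347, 0.1543]
eef_rot: [0.931, 0.139, 0.051, 0.333]
contact_force: [0.2, -0.7, -2.9]
opening: 0.589
```

```bash
python3 -c "
from h import *
home()"
```

```text
to home, home-tool axes mm [ 2.5  2.7 93.8] rot [-0.003  0.003  0.006] F(home axes) [-0.1 -1.3  2.7] op 0.589 32.6
```

Emit:
play_rows(increments=[[0.4,1,3,8,0,0,0.003],[0.4,1,3,12,0,0,0.003],[0.4,0,0,14,0,0,0],[0.4,0,0,14,0,0,0],[0.4,0,0,10,0,0,0],[0.4,0,0,6,0,0,0],[0.4,0,0,0,0,0,0],[0.4,0,0,0,0,0,0]])

```text
clock: 33.6
tool_pos: [0.5154, 0.3015, 0.1055]
eef_rot: [0.932, 0.136, 0.052, 0.333]
contact_force: [0.0, -0.7, -2.2]
opening: 0.591
```

```bash
python3 -c "
from h import *
home()
import cv2
cv2.imwrite('pics/w24.png',r.snapshot('wrist')[:,:,::-1])"
```

```text
to home, home-tool axes mm [ 0.3 -3.4 25.3] rot [-0.004  0.003 -0.001] F(home axes) [-0.2 -0.9  2.1] op 0.591 33.6
```

View pics/w24.png

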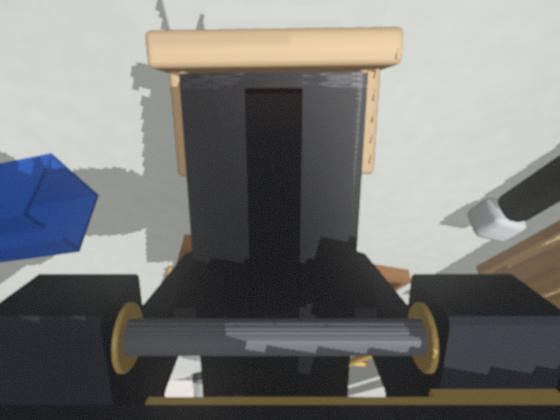

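The box is centred between the cheeks (stop at cols 148–402, box at 181–368). Continuing down.

Emit:
play_rows(increments=[[0.4,0,0,8,0,0,0],[0.4,0,0,8,0,0,0],[0.4,0,0,4,0,0,0],[0.4,0,0,3,0,0,0],[0.4,0,0,2,0,0,0],[0.4,0,0,0,0,0,0],[0.4,0,0,0,0,0,0],[0.4,0,0,0,0,0,0]])

```text
clock: 34.65
tool_pos: [0.5205, 0.2868, 0.0858]
eef_rot: [0.932, 0.137, 0.053, 0.332]
contact_force: [-0.4, 0.7, -1.5]
opening: 0.588
```

```bash
python3 -c "
from h import *
home()"
```

```text
to home, home-tool axes mm [-0.1 -2.8  0.2] rot [-0.005  0.001 -0.001] F(home axes) [-0.2 -1.5  0.6] op 0.588 34.65
```

Emit:
play_rows(increments=[[0.4,0,-2,0,0,0,0],[0.4,0,-2,0.5,0,0,0],[0.4,0,-1,0.5,0,0,0],[0.4,0,0,0,0,0,0],[0.65,0,0,0,0,0,0],[0.75,0,0,0,0,0,0],[0.9,0,0,0,0,0,0],[1,0,0,0,0,0,0]])

```text
clock: 35.65
tool_pos: [0.5204, 0.2888, 0.0837]
eef_rot: [0.931, 0.136, 0.054, 0.334]
contact_force: [-0.1, -0.1, -0.4]
opening: 0.953
```

```bash
python3 -c "
from h import *
home()
import cv2
np.save('wc25.npy',r.get_calibration('wrist'),allow_pickle=True)
cv2.imwrite('pics/w25.png',r.snapshot('wrist')[:,:,::-1])"
```

```text
to home, home-tool axes mm [-0.6  0.  -0.1] rot [-0.001  0.001 -0.002] F(home axes) [-0.1 -0.2  0.3] op 0.953 35.65
```

View pics/w25.png

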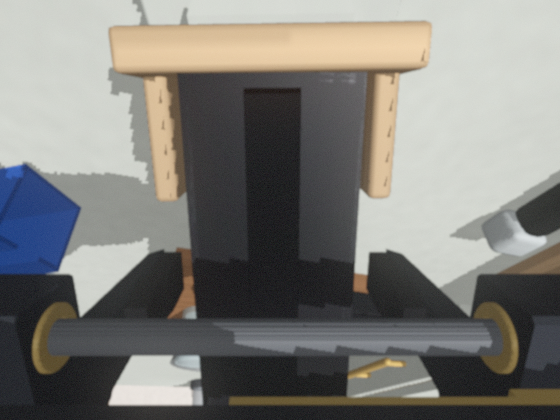

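Released at the recorded home pose, within 1 mm, with the foot against the stop. I'll back out square to the board.

Emit:
play_rows(increments=[[1,0,0,-8,0,0,0],[1,0,0,-20,0,0,0],[1,0,0,-25,0,0,0],[1,0,0,-30,0,0,0],[1,0,0,-30,0,0,0],[1,0,0,-30,0,0,0],[1,0,0,-30,0,0,0],[1,0,0,0,0,0,0]])

```text
clock: 36.7
tool_pos: [0.4853, 0.3992, 0.2236]
eef_rot: [0.932, 0.136, 0.054, 0.333]
contact_force: [0.7, 0.2, -0.8]
opening: 1.0
```

Run:
```python
from h import *
import cv2
home()
W=r.get_calibration("wrist")
w=r.snapshot("wrist")[:,:,::-1].copy();s=r.snapshot("scene")[:,:,::-1];t=r.snapshot("top")[:,:,::-1]
x,y,z=boxaxes(YAW,np.radians(40))
for a in(-85,85):
  for e in(-26,26): print(a,e,proj(W,SEAT+z*a/1e3+x*e/1e3+y*.026).round(1))
cv2.imwrite("pics/w26.png",w);cv2.imwrite("pics/t26.png",t)
cv2.imwrite("pics/s26.png",cv2.resize(s[120:330,90:410],None,fx=2.5,fy=2.5))
cv2.imwrite("pics/t26c.png",cv2.resize(t[110:240,170:450],None,fx=2.8,fy=2.8))
```

```text
to home, home-tool axes mm [ -0.3   0.2 181.5] rot [-0.003 -0.    -0.001] F(home axes) [ 0.7 -0.5  0.7] op 1.0 36.7
-85 -26 [241.4  94.7]
-85 26 [308.8  94.2]
85 -26 [247.7 291.9]
85 26 [305.2 291.3]
```

View pics/s26.png

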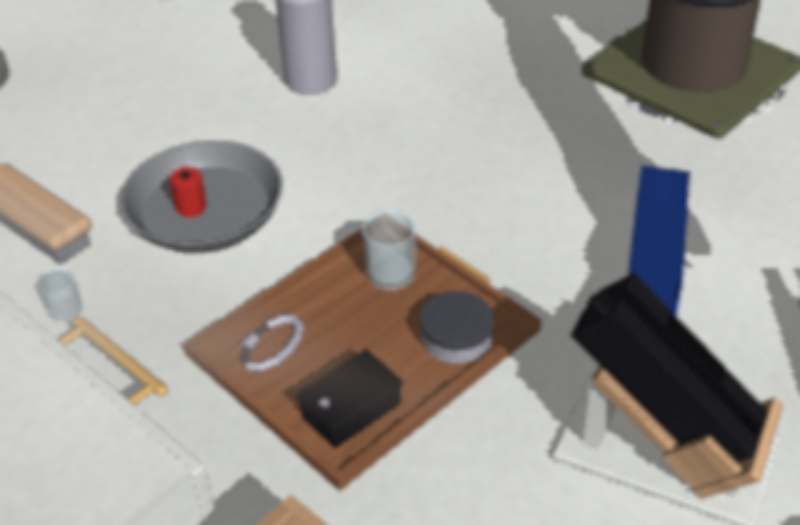

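View pics/w26.png

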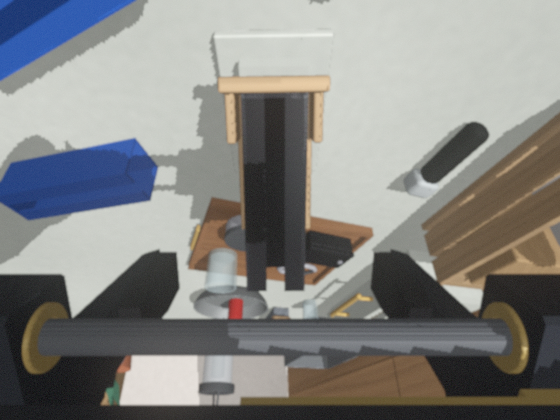

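View pics/t26c.png

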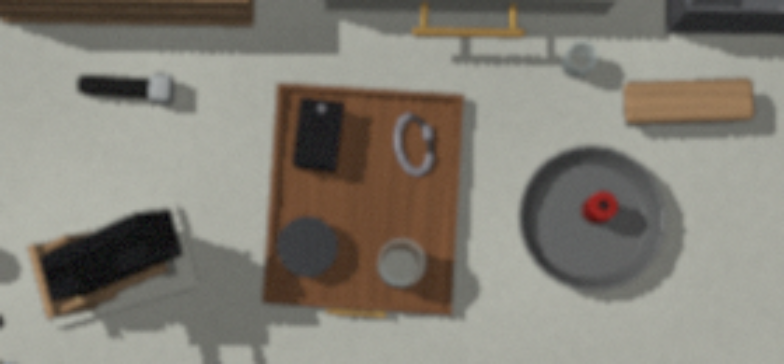

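Run:
```python
from h import *
import cv2
a=cv2.imread("pics/top0.png").astype(float);b=cv2.imread("pics/t26.png").astype(float)
d=np.abs(a-b).max(2)>45
for n,(r0,r1,c0,c1) in dict(rack=(180,230,178,245),dish=(160,220,350,415),tray=(138,225,262,338),torch=(130,152,193,236),brush=(135,157,390,442),bottle=(250,282,396,436)).items(): 
    ys,xs=np.nonzero(d[r0:r1,c0:c1]);print(n,len(ys),(xs.mean()+c0,ys.mean()+r0) if len(ys) else '')
print(r.get_state()['clock'],r.finish_job())
```

```text
rack 75 (np.float64(210.4), np.float64(210.74666666666667))
dish 136 (np.float64(386.91911764705884), np.float64(185.88235294117646))
tray 161 (np.float64(313.09316770186336), np.float64(205.19875776397515))
torch 0 
brush 0 
bottle 0 
the job is handed in; nothing more can be done
36.85 None
```

The job is done in the order asked and handed in at 36.85 s; the hand-in gives no verdict.

- **Jar:** I lifted the larger glass jar out of the dish and stood it upright on the free quarter of the tray, at about (0.52, -0.03). The last scene, top and wrist pictures show it upright.
- **Light:** I tipped the box with its lower lip about 32 mm above the bench. The light crept out into the dish at about 21–22° below level, and the gripper never touched it. It seems to have come to rest standing on end inside the dish.
- **Box:** I put it back within 1 mm of the pose where I had gripped it, with its foot against the stop and the slot up. The wrist view agrees with the predicted seat to about 3 px.
- **Other things:** The torch, brush and bottle show no change between the first and last top pictures, and the dish stayed within about 1 px (3 mm). On the tray, the changed area centres on the jar. The changed pixels at the rack match the light no longer showing through the slot, and a different arm shadow.

No check failed. The largest disagreement was about 2–5 mm between the camera measurements of the dish and jar. I also had to correct the gripper position by 4–12 mm a few times on the way.

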